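Refill the wax heater

TASK

Refill the wax heater: first, with its lid still shut, turn its dial back until the pointer reads zero, then lever the lid open with the spatula's blade, pour the wax chunks from the cup into the well and put in the wax bars from the table too. Lay the spatula back on its rest, stand the empty cup back on its tile and shut the lid fully, with the dial still on zero and the jar, the plaster cast and the bowl left alone.

Things in the scene. Friction and masses are not known exactly. Their poses are not given: they have to be found in the camera images.
- heater: White enamelled wax heater, fixed. Origin on the table under the well's centre; z up, +x to its hinge side, front (-x) to the robot. Well: open box, outer 120 (x) x 170 (y), rim z 90, walls 6, floor 8 thick (mm). Ledge before it: x -95 to -60, y -85 to 85, top z 78. Control deck at its right with the dial: y -190 to -85, x -60 to 60, top z 55.
- well (a point): centre of the well's inner floor, 8 mm above the table; axes as the heater
- lid (a joint): angle of the heater's steel lid, rad: 0 shut flat on the rim, 1.62 open just past vertical (stop). Its friction hinge holds it at any angle; moving it takes about 2 N at the lip. The lid weighs 120 g and has no handle.
- lid_hinge (a point): middle of the hinge line (parallel to the heater's y), on the lid's underside at its rear edge: heater frame x 60, y 0, z 90.5 mm. The frame turns with the lid; parallel to the heater's when shut.
- lid_lip (a point): middle of the lid's front edge, on its underside, 142 mm from the hinge line. The lid is a plate 142 x 166 mm, 8 mm thick. Shut, its front edge overhangs the well's front wall by 22 mm above the ledge, leaving a slot 12.5 mm high (heater z 78 to 90.5) and 22 mm deep, open to the front: too tight for fingers, right for the spatula's blade.
- dial (a joint): angle of the heat dial, rad: 0 when its white pointer line points at the long thick black mark (zero, towards the heater's front, -x); positive is turned clockwise seen from above. Turns from -2.9 to 2.9 with light friction (0.04 N m); no detent or stop at zero. Thin marks every 30 degrees.
- dial_grip (a point): on the dial's vertical axis at gripping height, 86 mm above the table (heater x 0, y -137). The dial is a black grip bar 50 mm long, 16 mm thick, 64 to 96 mm above the table, over a disc 52 mm wide; the frame's -x points along the bar to the pointer end and turns with the dial.
- rest: Fixed aluminium tool rest: base plate 150 x 70 x 6 mm, two saddles across it at x = +47 and -47 mm (10 mm thick), seats 30 mm above the table, 48 mm wide between end lips that rise 12 mm above the seats. Origin on the table under its centre; x along the tool.
- spatula: Wax spatula 190 mm long, 80 g, on the rest. Origin under the middle of the wooden handle (110 long, 16 wide, 22 high, mm); x towards the flat steel blade (x 55 to 135 mm, 24 wide, 3 thick, at mid height z 11). Centre of mass about x 22. At the start its origin is 30 mm above the table over the rest's origin, x along the rest's x.
- tile: Fixed round white tile, 110 mm across, 6 mm thick, the cup's place; origin under its centre
- cup: Steel cup, 140 g, open top: 70 mm high, 76 mm wide at the foot, 88 at the rim, wall 3, floor 5 thick. A straight black handle sticks out level from its side towards the cup's -x: bar 14 wide, 18 high, from x -40 to -130 mm, mid height z 55 mm. Origin at the centre of the underside. Stands on the tile with the wax chunks in it, handle towards the robot.
- cup_rim (a point): centre of the cup's mouth, 70 mm above its underside
- chunk0: wax chunk, rounded 22 mm cube, 12 g; in the cup at the start; origin at the centre of its underside as built (turns with it).
- chunk1: wax chunk, rounded 22 mm cube, 12 g; in the cup at the start; origin at the centre of its underside as built (turns with it).
- chunk2: wax chunk, rounded 22 mm cube, 12 g; in the cup at the start; origin at the centre of its underside as built (turns with it).
- chunk3: wax chunk, rounded 22 mm cube, 12 g; in the cup at the start; origin at the centre of its underside as built (turns with it).
- chunk4: wax chunk, rounded 22 mm cube, 12 g; in the cup at the start; origin at the centre of its underside as built (turns with it).
- chunk5: wax chunk, rounded 22 mm cube, 12 g; in the cup at the start; origin at the centre of its underside as built (turns with it).
- bar0: wax bar 65 (x) x 30 (y) x 22 mm high, 40 g, lying on the table in front of the heater; origin at the centre of its underside. 1 to 3 of the three are present.
- bar1: wax bar 65 (x) x 30 (y) x 22 mm high, 40 g, lying on the table in front of the heater; origin at the centre of its underside. 1 to 3 of the three are present.
- bar2: wax bar 65 (x) x 30 (y) x 22 mm high, 40 g, lying on the table in front of the heater; origin at the centre of its underside. 1 to 3 of the three are present.
- jar: white jar with red cap, 90 mm wide, 110 mm high, a bystander
- cast: cream plaster dental cast, 75 x 70 x 42 mm, a bystander
- bowl: blue mixing bowl, 120 mm wide, 55 mm high, a bystander
Not all that is in view belongs to the job. What is shaped like the bar0 but black or white is not meant.

How it is judged (in metres and radians):
On the way, in this order (a step that is already met when the one before it is completed fails the run):
1. the dial reads zero while the lid is still shut (value of joint dial between -0.09 and 0.09 rad and value of joint lid below 0.05 rad), for 0.3 s.
2. the spatula's blade lifts the lid (value of joint lid above 0.3 rad and contact force between spatula and lid above 0.2 N), for 0.05 s.
3. the cup is tipped over the well (angle between cup's own z axis and vertical above 1.1 rad and horizontal distance between cup_rim and well below 0.12 m and height (world z) of cup_rim above 0.08 m), for 0.05 s.
At the end, for the whole second after the job is handed in: dial within 0.09 rad of zero; lid shut (below 0.05 rad); every wax chunk and bar at rest inside the well; the spatula lying flat on both saddles of its rest (within 35 mm along and 0.3 rad); the cup upright on the tile within 35 mm of its centre; all at rest (all of step 1 and x of chunk0 in the frame of heater between -0.056 and 0.056 m and y of chunk0 in the frame of heater between -0.081 and 0.081 m and z of each of chunk0, chunk1, chunk2, chunk3, chunk4, chunk5, bar0, bar1, bar2 in the frame of heater below 0.085 m and linear speed of each of chunk0, chunk1, chunk2, chunk3, chunk4, chunk5, bar0, bar1, bar2 below 0.03 m/s and x of chunk1 in the frame of heater between -0.056 and 0.056 m and y of chunk1 in the frame of heater between -0.081 and 0.081 m and x of chunk2 in the frame of heater between -0.056 and 0.056 m and y of chunk2 in the frame of heater between -0.081 and 0.081 m and x of chunk3 in the frame of heater between -0.056 and 0.056 m and y of chunk3 in the frame of heater between -0.081 and 0.081 m and x of chunk4 in the frame of heater between -0.056 and 0.056 m and y of chunk4 in the frame of heater between -0.081 and 0.081 m and x of chunk5 in the frame of heater between -0.056 and 0.056 m and y of chunk5 in the frame of heater between -0.081 and 0.081 m and x of bar0 in the frame of heater between -0.056 and 0.056 m and y of bar0 in the frame of heater between -0.081 and 0.081 m and x of bar1 in the frame of heater between -0.056 and 0.056 m and y of bar1 in the frame of heater between -0.081 and 0.081 m and x of bar2 in the frame of heater between -0.056 and 0.056 m and y of bar2 in the frame of heater between -0.081 and 0.081 m and x of spatula in the frame of rest between -0.035 and 0.035 m and y of spatula in the frame of rest between -0.03 and 0.03 m and z of spatula in the frame of rest between 0.024 and 0.036 m and angle between spatula's own z axis and vertical below 0.15 rad and angle between the x axis of spatula and the x axis of rest, either way round below 0.3 rad and linear speed of each of spatula, cup below 0.02 m/s and horizontal distance between cup and tile below 0.035 m and angle between cup's own z axis and vertical below 0.1 rad and height (world z) of cup below 0.012 m); the robot touches nothing.
It fails at once if the jar is pushed or tipped (distance of jar from where it was at the start of the episode above 0.03 m or angle between jar's own z axis and vertical above 0.3 rad).
It fails at once if the cast is pushed or tipped (distance of cast from where it was at the start of the episode above 0.03 m or angle between cast's own z axis and vertical above 0.3 rad).
It fails at once if the bowl is pushed or tipped (distance of bowl from where it was at the start of the episode above 0.03 m or angle between bowl's own z axis and vertical above 0.3 rad).
Of bar0, bar1, bar2 only 1 to 3 are there at a start; the rules pass over those that are not, and their reading is None.
At some moment in a run one of bar0, bar1, bar2 may be knocked a few centimetres aside while the robot is not near it.
It also fails if it takes over 210 s, if anything falls off the work surface, if the arm or the gripper's body presses on something with over 40 N, if the wrist force passes 120 N, or if a joint passes its speed limit or range.

ROBOT

A 6-joint arm with a two-finger parallel gripper is mounted at the origin on the work surface. World frame = base frame: x ahead of the robot, y to its left, z up, the work surface at z = 0. Lengths are in mm, angles in degrees, forces in N, time in s.
With the tool pointing down it reaches from about 300 to 850 mm from the base axis. Payload 4.2 kg.
Tool frame: the origin (TCP) lies on the centre line of the jaws, within the pads' length; the fingertips stand 14 mm ahead of it and the grasp point (between the pads) lies 5 mm behind it; z points along the fingers, y is the line along which they close (so a half turn about z gives the same grasp; the last joint's range is limited). The gripper opens to 91 mm and grips with 3 to 60 N. Pads are 32 mm wide; open, the fingers measure 118 mm over their backs; the gripper's body (76 mm by 178 mm) begins 60 mm behind the grasp point.
Start: joints at [-66.807, 18.312, 89.639, -0, 72.044, -1.146], TCP at [236.984, -523.909, 227.976] pointing down, gripper open.
Joint ranges: [-177.97, 177.97], [-48.28, 115.42], [12.27, 149.76], [-77.06, 257.06], [2.81, 150.46], [-146.56, 146.56]. Speed limits (degrees/s): [147.25, 147.25, 180, 180, 180, 180].

INTERFACE

Orientations are given as [roll, pitch, yaw] about the fixed x, y, z axes, in that order (R = Rz(yaw) Ry(pitch) Rx(roll)).
In Python, from workcell import * gives the robot as it stands. The module is installed in compiled form; this text tells all that it offers.
- The arm moves only by the shell command python3 -m crank 'ROWS' [FORCE]. ROWS is JSON, a list of rows, each an object of numbers: "grip": the finger opening in m, from 0 to 0.0912; "x", "y", "z": the shift along the tool's x, y, z in m; "yaw": the turn about the tool's z in rad. In form: [{"grip": .., "x": .., "y": .., "z": .., "yaw": ..}, ...]. A call has exactly 5 rows; each row is the pose to reach, as a shift and turn from the pose commanded when the call began, along the tool's axes at that moment; what a row does not reach only later rows make up. A row lasts 1/12 s, in which the tool goes at most 41.7 mm and 7.16 degrees, less where a joint would pass 70% of its speed; a pose out of reach is approached as far as the arm can. A call with a gripper value outside its range is refused whole. The fingers move at their own pace and stop on an object; FORCE is the grip in N (left out, the last holds). Time passes only in rows, so rows that repeat a pose let the fingers close, or fill a call up. It gives the time, the measured TCP pose, the force, the opening and the grip force at its end, in the units of the state.
- state(): the state, without advancing time (a new reading comes with each control period).
- grab_frame(name): name is "side" or "top" or "wrist"; returns the picture (384x512x3 uint8, red, green, blue); there is no depth.
- camera_model(name): a dict with "intrinsics" (3x3 intrinsics, pixels), "R" (3x3) and "t" (3): a world point X has camera coordinates R X + t. Camera axes: x right, y down, z forward; pixel columns grow to the right and rows downward; lengths in mm; the calibration is good to about 2 mm. The wrist camera is an equidistant fisheye: a pixel r from the principal point sees the ray r / f radians off the axis. A picture is of the moment at which its call begins: read the wrist's pose just before it. camera_model takes no time and is no camera call; for the wrist camera it gives the pose at the moment of the call.
- job_done(): hands the job in; it is judged then, once.
The state is a dict: "time_s": time; "qpos": joint angles; "qvel": joint speeds; "effort": joint torques, N m; "ee_pos": TCP position; "ee_rot": TCP orientation; "force": force on the tool from outside, world axes, zero at the start; "torque": the same for the moment, N m; "gripper_width": finger opening in mm; "gripper_force": force on a finger pad.
Only numpy, scipy, OpenCV 4.12 (cv2) and the standard library are available. Lean on these libraries where they do the work, as an engineer would, in place of code of your own. Each camera call takes 0.05 s, during which the arm holds its last target. There are 200 camera calls.

## Working session

There is one attempt and no reset: what is moved stays moved. The work goes in short steps, Python scripts to look and compute and a shell command to move; the robot and the scene stay as the last step left them, time stands still between calls to the robot, and variables do not carry over. Pictures are saved under pics/ and viewed, at most 14 in all, crops included, and the job is handed in when it is done.

```bash
mkdir -p pics
cat > h.py <<'E'
import numpy as np, cv2
from workcell import *
def snap(n,f):
    im=grab_frame(n); cv2.imwrite(f,im[:,:,::-1]); return im
def ray(m,u,v,fish=False):
    K=np.array(m["intrinsics"]);R=np.array(m["R"]);t=np.array(m["t"])
    a=(u-K[0,2])/K[0,0];b=(v-K[1,2])/K[1,1]
    if fish:
        r=np.hypot(a,b);s=np.sinc(r/np.pi);d=np.array([a*s,b*s,np.cos(r)]) if False else np.array([a/r*np.sin(r),b/r*np.sin(r),np.cos(r)]) if r>0 else np.array([0,0,1.])
    else: d=np.array([a,b,1.])
    return -R.T@t, R.T@d/np.linalg.norm(d)
def onz(m,u,v,z,fish=False):
    o,d=ray(m,u,v,fish); return o+d*(z-o[2])/d[2]
def tri(o1,d1,o2,d2):
    A=np.stack([d1,-d2],1);s=np.linalg.lstsq(A,o2-o1,rcond=None)[0]
    p,q=o1+s[0]*d1,o2+s[1]*d2; return (p+q)/2,np.linalg.norm(p-q)
def proj(m,X,fish=False):
    K=np.array(m["intrinsics"]);c=np.array(m["R"])@np.array(X,float)+np.array(m["t"])
    if fish:
        r=np.hypot(c[0],c[1]);th=np.arctan2(r,c[2]);p=c[:2]/r*th
    else: p=c[:2]/c[2]
    return K[0,0]*p[0]+K[0,2],K[1,1]*p[1]+K[1,2]
E
python3 - <<'E'
from h import *
a=snap("top","pics/top0.png");b=snap("side","pics/side0.png");c=snap("wrist","pics/wr0.png")
for n in("top","side","wrist"):
    m=camera_model(n);print(n,np.round(m["intrinsics"],1).tolist(),np.round(-np.array(m["R"]).T@m["t"]).tolist(),np.round(m["R"],2).tolist())
print(state())
E
```

```text
top [[382.0, 0.0, 248.4], [0.0, 382.0, 191.5], [0.0, 0.0, 1.0]] [399.0, -46.0, 1060.0] [[-0.01, -1.0, 0.02], [-0.98, 0.0, -0.19], [0.19, -0.02, -0.98]]
side [[493.1, 0.0, 262.7], [0.0, 493.1, 189.2], [0.0, 0.0, 1.0]] [69.0, -1284.0, 904.0] [[0.92, -0.39, -0.02], [-0.23, -0.48, -0.85], [0.32, 0.79, -0.53]]
wrist [[297.3, 0.0, 255.1], [0.0, 297.3, 193.0], [0.0, 0.0, 1.0]] [299.0, -496.0, 385.0] [[0.41, -0.91, -0.0], [-0.88, -0.4, 0.24], [-0.22, -0.1, -0.97]]
{'time_s': 0.15, 'qpos': array([-6.68096480e+01,  1.83444169e+01,  8.96895452e+01, -1.71417200e-04,
        7.20447862e+01, -1.14702411e+00]), 'qvel': array([ 0.0649269 , -0.06190734, -0.17323548, -0.02455901, -0.02345321,
       -0.12230078]), 'effort': array([ 8.35948267e-04, -4.12774372e+01, -2.32155365e+01,  7.28273112e-02,
        4.33346524e-02, -9.12786459e-05]), 'ee_pos': array([ 236.81125293, -523.5778332 ,  227.3069334 ]), 'ee_rot': array([-1.79921264e+02, -1.41341989e-03,  2.43374281e+01]), 'force': array([-0.24362887,  0.49130076,  0.3356552 ]), 'torque': array([-0.01037695, -0.04208144, -0.03242719]), 'gripper_force': 0.0, 'gripper_width': 90.92030121360737}
```

View pics/top0.png

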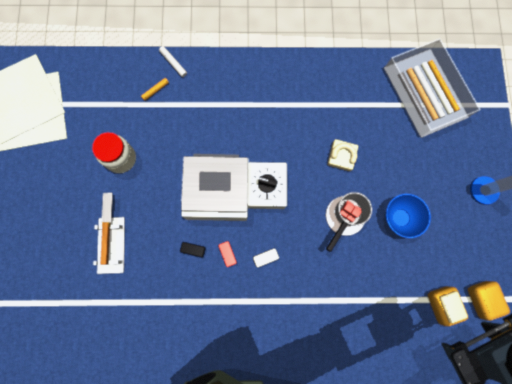

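View pics/side0.png

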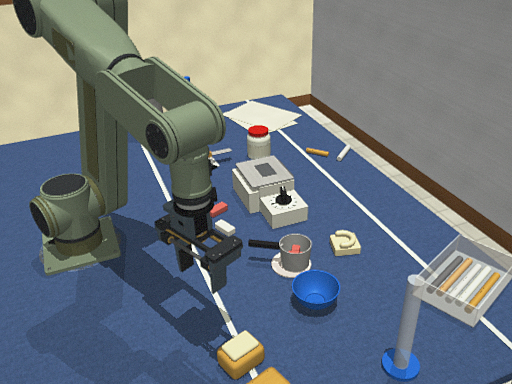

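```bash
cat >> h.py <<'E'
def to(x,y,z,yaw=None):
    s=state();p=s["ee_pos"];w=np.radians(s["ee_rot"][2]);dx,dy=x-p[0],y-p[1]
    dyaw=0 if yaw is None else -((np.radians(yaw)-w+np.pi)%(2*np.pi)-np.pi)
    print("shift m: x %.4f y %.4f z %.4f yaw %.4f"%((dx*np.cos(w)+dy*np.sin(w))/1e3,(dx*np.sin(w)-dy*np.cos(w))/1e3,(p[2]-z)/1e3,dyaw), "at",np.round(p,1),np.round(s["ee_rot"],2),"F",np.round(s["force"],1),"w %.1f gf %.1f t %.1f"%(s["gripper_width"],s["gripper_force"],s["time_s"]))
E
python3 - <<'E'
from h import *
m=camera_model("top")
for n,u,v,z in [("dial",268,183,96),("lid bl",182,217,98),("lid tl",184,158,98),("lid tr",248,156,98),("lid br",247,218,98),("spat blade tip",108,194,41),("spat handle end",103,263,41),("rest c",111,245,6),("bar",227,254,22),("blackbar",192,250,22),("white",266,258,22),("cup rim",352,209,76),("handle end",331,248,61),("tile",345,214,6),("bowl",408,216,55),("jar",109,146,110),("cast",343,155,42)]:
    print(n,np.round(onz(m,u,v,z)))
s=state();print(to(600,-140,300,24))
im=cv2.imread("pics/top0.png");cv2.imwrite("pics/c1.png",cv2.resize(im[140:275,80:300],None,fx=3.6,fy=3.6,interpolation=cv2.INTER_CUBIC))
E
```

```text
dial [ 604. -116.   96.]
lid bl [516. 102.  98.]
lid tl [670. 101.  98.]
lid tr [675. -65.  98.]
lid br [513. -62.  98.]
spat blade tip [586. 311.  41.]
spat handle end [403. 313.  41.]
rest c [452. 307.   6.]
bar [425.  -9.  22.]
blackbar [436.  85.  22.]
white [ 414. -113.   22.]
cup rim [ 538. -337.   76.]
handle end [ 438. -280.   61.]
tile [ 534. -337.    6.]
bowl [ 521. -492.   55.]
jar [699. 292. 110.]
cast [ 694. -330.   42.]
shift m: x 0.4890 y -0.1998 z -0.0727 yaw 0.0059 at [ 236.8 -523.6  227.3] [-179.92   -0.     24.34] F [-0.2  0.5  0.3] w 90.9 gf 0.0 t 0.1
None
```

View pics/c1.png

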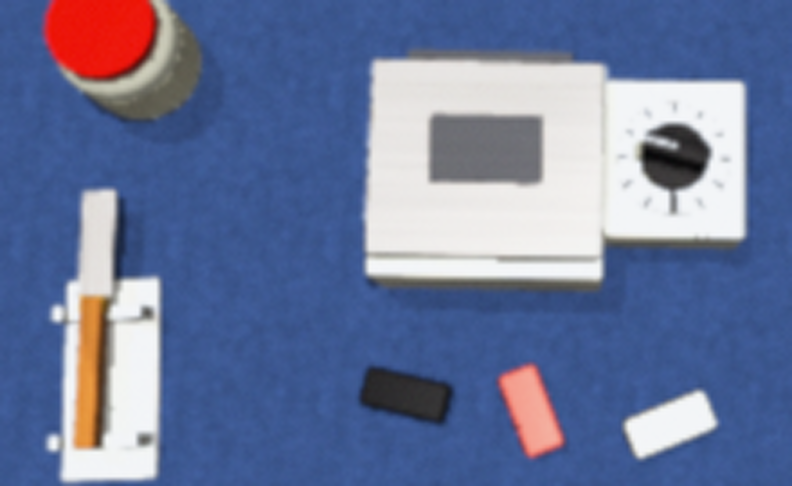

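Run:
```python
from h import *
to(570,-100,330,75)
```

```text
shift m: x 0.4781 y -0.2486 z -0.1027 yaw -0.8842 at [ 236.8 -523.6  227.3] [-179.92   -0.     24.34] F [-0.2  0.5  0.3] w 90.9 gf 0.0 t 0.1
```

```bash
R='x'; 
python3 -m crank '[{"grip":0.091,"x":0.03,"y":-0.016,"z":-0.02},{"grip":0.091,"x":0.064,"y":-0.034,"z":-0.04},{"grip":0.091,"x":0.098,"y":-0.052,"z":-0.06},{"grip":0.091,"x":0.13,"y":-0.068,"z":-0.08},{"grip":0.091,"x":0.16,"y":-0.083,"z":-0.1}]' 
python3 -m crank '[{"grip":0.091,"x":0.032,"y":-0.017,"z":0},{"grip":0.091,"x":0.064,"y":-0.034,"z":0},{"grip":0.091,"x":0.096,"y":-0.05,"z":0},{"grip":0.091,"x":0.128,"y":-0.066,"z":0},{"grip":0.091,"x":0.16,"y":-0.083,"z":0}]'
python3 -m crank '[{"grip":0.091,"x":0.034,"y":-0.018,"z":0},{"grip":0.091,"x":0.068,"y":-0.036,"z":0},{"grip":0.091,"x":0.1,"y":-0.053,"z":0},{"grip":0.091,"x":0.13,"y":-0.069,"z":0},{"grip":0.091,"x":0.158,"y":-0.083,"z":0}]'
python3 -m crank '[{"grip":0.091,"yaw":-0.12},{"grip":0.091,"yaw":-0.24},{"grip":0.091,"yaw":-0.36},{"grip":0.091,"yaw":-0.48},{"grip":0.091,"yaw":-0.6}]'
python3 -m crank '[{"grip":0.091,"yaw":-0.12},{"grip":0.091,"yaw":-0.24},{"grip":0.091,"yaw":-0.28},{"grip":0.091,"yaw":-0.28},{"grip":0.091,"yaw":-0.28}]'
python3 - <<'E'
from h import *
to(570,-100,330,75)
import pickle
m=camera_model("wrist");snap("wrist","pics/w1.png");pickle.dump(m,open("w1.pkl","wb"))
E
```

```text
shift m: x 0.4781 y -0.2486 z -0.1027 yaw -0.8842 at [ 236.8 -523.6  227.3] [-179.92   -0.     24.34] F [-0.2  0.5  0.3] w 90.9 gf 0.0 t 0.1validation failed for argument at $[0]...
validation failed for argument at $[0]...
validation failed for argument at $[0]...
validation failed for argument at $[0]...
validation failed for argument at $[0]...
```

View pics/w1.png

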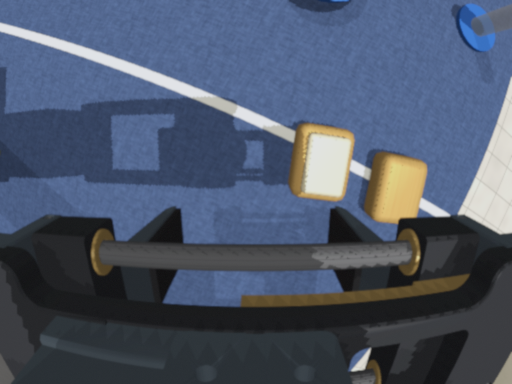

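```bash
python3 -m crank '[{"grip":0.091,"x":0.03,"y":-0.016,"z":-0.02,"yaw":0},{"grip":0.091,"x":0.064,"y":-0.034,"z":-0.04,"yaw":0},{"grip":0.091,"x":0.098,"y":-0.052,"z":-0.06,"yaw":0},{"grip":0.091,"x":0.13,"y":-0.068,"z":-0.08,"yaw":0},{"grip":0.091,"x":0.16,"y":-0.083,"z":-0.1,"yaw":0}]' 20
python3 -m crank '[{"grip":0.091,"x":0.032,"y":-0.017,"z":0,"yaw":0},{"grip":0.091,"x":0.064,"y":-0.034,"z":0,"yaw":0},{"grip":0.091,"x":0.096,"y":-0.05,"z":0,"yaw":0},{"grip":0.091,"x":0.128,"y":-0.066,"z":0,"yaw":0},{"grip":0.091,"x":0.16,"y":-0.083,"z":0,"yaw":0}]'
python3 -m crank '[{"grip":0.091,"x":0.034,"y":-0.018,"z":0,"yaw":0},{"grip":0.091,"x":0.068,"y":-0.036,"z":0,"yaw":0},{"grip":0.091,"x":0.1,"y":-0.053,"z":0,"yaw":0},{"grip":0.091,"x":0.13,"y":-0.069,"z":0,"yaw":0},{"grip":0.091,"x":0.158,"y":-0.083,"z":0,"yaw":0}]'
python3 - <<'E'
from h import *
to(570,-100,330,75)
E
```

```text
time_s: 0.62
ee_pos: [349.0, -380.7, 328.5]
ee_rot: [-180.0, 0.0, 24.3]
force: [0.7, -0.1, -0.2]
gripper_width: 91.3
gripper_force: 0.0
time_s: 1.03
ee_pos: [460.8, -239.3, 327.9]
ee_rot: [180.0, 0.0, 24.3]
force: [0.7, -0.9, 0.9]
gripper_width: 90.7
gripper_force: 0.0
time_s: 1.45
ee_pos: [570.7, -98.0, 327.7]
ee_rot: [-180.0, 0.0, 24.4]
force: [0.5, -0.6, 0.4]
gripper_width: 91.3
gripper_force: 0.0
shift m: x -0.0014 y 0.0015 z -0.0023 yaw -0.8833 at [570.7 -98.  327.7] [-1.7998e+02  1.0000e-02  2.4390e+01] F [ 0.5 -0.6  0.4] w 91.3 gf 0.0 t 1.4
```

```bash
python3 -m crank '[{"grip":0.091,"x":-0.02,"y":0,"z":0,"yaw":0.11},{"grip":0.091,"x":-0.04,"y":0,"z":0,"yaw":0.22},{"grip":0.091,"x":-0.06,"y":0,"z":0,"yaw":0.33},{"grip":0.091,"x":-0.08,"y":0,"z":0,"yaw":0.425},{"grip":0.091,"x":-0.08,"y":0,"z":0,"yaw":0.425}]' >/dev/null
python3 -m crank '[{"grip":0.091,"x":0,"y":-0.02,"z":0,"yaw":0},{"grip":0.091,"x":0,"y":-0.04,"z":0,"yaw":0},{"grip":0.091,"x":0,"y":-0.06,"z":0,"yaw":0},{"grip":0.091,"x":0,"y":-0.07,"z":0,"yaw":0},{"grip":0.091,"x":0,"y":-0.07,"z":0,"yaw":0}]'
python3 - <<'E'
from h import *
import pickle
m=camera_model("wrist");snap("wrist","pics/w2.png");pickle.dump(m,open("w2.pkl","wb"))
E
```

```text
time_s: 2.28
ee_pos: [497.3, -61.4, 327.8]
ee_rot: [-180.0, -0.0, 0.2]
force: [-0.2, 0.2, -0.5]
gripper_width: 90.7
gripper_force: 0.0
```

```bash
python3 -m crank '[{"grip":0.091,"x":-0.04,"y":0,"z":0,"yaw":0},{"grip":0.091,"x":-0.08,"y":0,"z":0,"yaw":0},{"grip":0.091,"x":-0.11,"y":0,"z":0,"yaw":0},{"grip":0.091,"x":-0.12,"y":0,"z":0,"yaw":0},{"grip":0.091,"x":-0.12,"y":0,"z":0,"yaw":0}]'
python3 - <<'E'
from h import *
import pickle
m=camera_model("wrist");snap("wrist","pics/w3.png");pickle.dump(m,open("w3.pkl","wb"))
a=cv2.imread("pics/w2.png");b=cv2.imread("pics/w3.png")
o=np.vstack([a[:230],b[:230]]);cv2.imwrite("pics/w23.png",cv2.resize(o,None,fx=1.3,fy=1.3,interpolation=cv2.INTER_CUBIC))
E
```

```text
time_s: 2.75
ee_pos: [375.4, -63.7, 328.5]
ee_rot: [179.9, -0.1, -0.1]
force: [0.1, -0.4, 0.6]
gripper_width: 91.1
gripper_force: 0.0
```

View pics/w23.png

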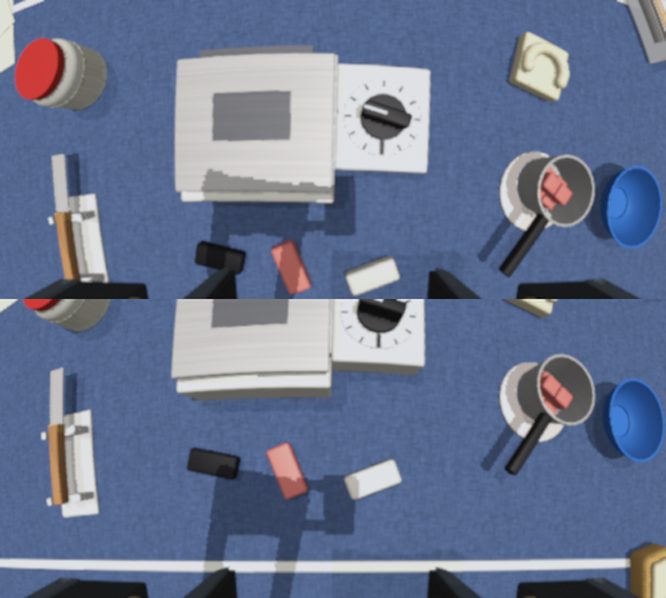

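```bash
cat > seg.py <<'E'
from h import *
import pickle
def blobs(im,mask,amin=120,roi=(0,205)):
    mask=mask.astype(np.uint8);mask[roi[1]:]=0
    mask=cv2.morphologyEx(mask,cv2.MORPH_OPEN,np.ones((2,2)))
    out=[]
    for c in cv2.findContours(mask,cv2.RETR_EXTERNAL,cv2.CHAIN_APPROX_NONE)[0]:
        if cv2.contourArea(c)>amin: out.append((cv2.contourArea(c),c))
    return sorted(out,key=lambda t:-t[0])
def masks(im):
    h,s,v=cv2.split(cv2.cvtColor(im,cv2.COLOR_BGR2HSV).astype(int))
    return dict(red=((h<10)|(h>172))&(s>70)&(v>100), white=(s<60)&(v>150), black=(v<60)&(s<140), wood=(h>8)&(h<22)&(s>90)&(v>90))
E
python3 - <<'E'
from seg import *
for n in("w2","w3"):
    im=cv2.imread(f"pics/{n}.png");m=pickle.load(open(n+".pkl","rb"));M=masks(im)
    print(n,np.round(-np.array(m["R"]).T@m["t"]))
    for k,z in (("red",22),("white",55),("black",60),("wood",52)):
        for a,c in blobs(im,M[k],60)[:7]:
            r=cv2.minAreaRect(c);bx=cv2.boxPoints(r)
            print(k,int(a),np.round(r[0]).astype(int),"@z%d"%z,np.round(onz(m,*r[0],z,True)[:2]),"box",[np.round(onz(m,*p,z,True)[:2]).astype(int).tolist() for p in bx])
E
```

```text
w2 [565. -62. 485.]
red 1157 [29 53] @z22 [723. 374.] box [[700, 441], [789, 402], [747, 316], [664, 351]]
red 460 [426 148] @z22 [ 532. -359.] box [[532, -320], [564, -353], [531, -401], [499, -366]]
red 300 [221 198] @z22 [439.  -6.] box [[450, 14], [462, -13], [429, -27], [416, 1]]
white 18474 [234  98] @z55 [596. -30.] box [[694, 122], [687, -173], [514, -175], [515, 123]]
white 1360 [418  51] @z55 [ 690. -320.] box [[670, -267], [733, -300], [715, -381], [648, -343]]
white 901 [ 68 178] @z55 [481. 259.] box [[528, 285], [530, 239], [434, 235], [428, 283]]
white 794 [401 145] @z55 [ 535. -290.] box [[492, -254], [586, -273], [580, -330], [482, -311]]
white 716 [17 28] @z55 [772. 384.] box [[854, 452], [820, 345], [704, 330], [726, 430]]
white 464 [ 49 141] @z55 [547. 294.] box [[587, 316], [586, 278], [508, 275], [507, 313]]
white 375 [496  22] @z55 [ 791. -512.] box [[820, -459], [851, -503], [762, -573], [734, -525]]
black 521 [170 198] @z60 [450.  68.] box [[440, 101], [468, 94], [459, 36], [431, 42]]
black 290 [405 187] @z60 [ 469. -301.] box [[440, -271], [507, -316], [498, 
[... 908 characters left out ...]
, -258], [566, -267], [569, -314], [474, -304]]
white 160 [433  98] @z55 [ 493. -352.] box [[481, -311], [522, -385], [507, -396], [467, -321]]
white 134 [415   3] @z55 [ 655. -325.] box [[652, -301], [670, -311], [658, -351], [640, -341]]
black 607 [165 127] @z60 [435.  67.] box [[430, 101], [456, 94], [441, 36], [415, 42]]
black 313 [407 111] @z60 [ 467. -298.] box [[434, -265], [509, -317], [501, -334], [426, -281]]
black 313 [292  11] @z60 [ 608. -118.] box [[606, -93], [624, -97], [611, -144], [593, -139]]
wood 404 [ 44 128] @z52 [451. 304.] box [[506, 314], [502, 289], [398, 297], [399, 322]]
wood 261 [500 198] @z52 [ 323. -551.] box [[327, -506], [347, -573], [319, -600], [301, -530]]
```

Run:
```python
from seg import *
P={n:pickle.load(open(n+".pkl","rb")) for n in("w2","w3")}
I={n:cv2.imread(f"pics/{n}.png") for n in P}
def cs(n,pts):
    g=cv2.cvtColor(I[n],cv2.COLOR_BGR2GRAY);p=np.array(pts,np.float32).reshape(-1,1,2)
    return cv2.cornerSubPix(g,p,(4,4),(-1,-1),(3,40,.01)).reshape(-1,2)
for n,lab,z,pts in [("w2","deck TR,BR",55,[(330.8,51.5),(329,132)]),("w2","lid TL,TR",98.5,[(135,46),(259,41.5)]),("w2","ledge BL,BR",78,[(140,154.6),(256,155)]),("w3","deck BR",55,[(325.5,(366-299)/1.3)]),("w3","ledge BL,BR",78,[(137,71),(254,70)])]:
    q=cs(n,pts)
    for p in q: print(n,lab,np.round(p,1),np.round(onz(P[n],*p,z,True),1))
# triangulate deck BR and ledge
a=cs("w2",[(329,132),(140,154.6),(256,155)]);b=cs("w3",[(325.5,51.5),(137,71),(254,70)])
for p,q in zip(a,b): print("tri",[np.round(t,1) for t in tri(*ray(P["w2"],*p,True),*ray(P["w3"],*q,True))])
# dial
im=I["w2"];h=cv2.cvtColor(im,cv2.COLOR_BGR2HSV);v=h[...,2].astype(int)
mk=np.zeros(v.shape,np.uint8);mk[66:112,270:320]=(v[66:112,270:320]<90)
for k in range(3):
    pass
n,l,s,c=cv2.connectedComponentsWithStats(mk)
i=1+np.argmax(s[1:,4]);print("disc",s[i],c[i],np.round(onz(P["w2"],*c[i],64,True)),np.round(onz(P["w2"],*c[i],96,True)))
big=cv2.resize(im[55:125,255:335],None,fx=8,fy=8,interpolation=cv2.INTER_CUBIC)
cup=cv2.resize(I["w3"][30:150,360:480],None,fx=4.6,fy=4.6,interpolation=cv2.INTER_CUBIC)
cv2.imwrite("pics/dial.png",cv2.copyMakeBorder(big,0,0,0,0,0)[:560])
o=np.zeros((600,800,3),np.uint8)
d=cv2.resize(im[66:112,268:322],(400,341),interpolation=cv2.INTER_CUBIC);o[:341,:400]=d
s=cv2.resize(I["w3"][45:180,30:90],(225,506),interpolation=cv2.INTER_CUBIC);o[:506,560:785]=s
u=cv2.resize(I["w3"][105:165,190:260],(280,240),interpolation=cv2.INTER_CUBIC);o[350:590,:280]=u
u=cv2.resize(I["w3"][35:140,375:475],(240,252),interpolation=cv2.INTER_CUBIC);o[345:597,290:530]=u
cv2.imwrite("pics/mix.png",o)
```

```text
w2 deck TR,BR [330.5  53.8] [ 666.7 -170.6   55. ]
w2 deck TR,BR [327.4 132.4] [ 548.7 -167.    55. ]
w2 lid TL,TR [136.   45.8] [673.6 101.5  98.5]
w2 lid TL,TR [259.3  42.2] [668.1 -66.2  98.5]
w2 ledge BL,BR [139.4 154.1] [519.9 106.3  78. ]
w2 ledge BL,BR [255.8 155.5] [515.8 -62.3  78. ]
w3 deck BR [325.6  51.3] [ 548.1 -167.    55. ]
w3 ledge BL,BR [135.8  71.3] [519.9 106.2  78. ]
w3 ledge BL,BR [253.5  67.3] [516. -62.  78.]
tri [array([ 548.6, -167.5,   53. ]), np.float64(0.1)]
tri [array([519.9, 106.2,  78. ]), np.float64(0.1)]
tri [array([515.9, -62.1,  78.7]), np.float64(0.3)]
disc [278  74  38  33 815] [295.87852761  90.39263804] [ 608. -118.   64.] [ 604. -114.   96.]
```

View pics/mix.png

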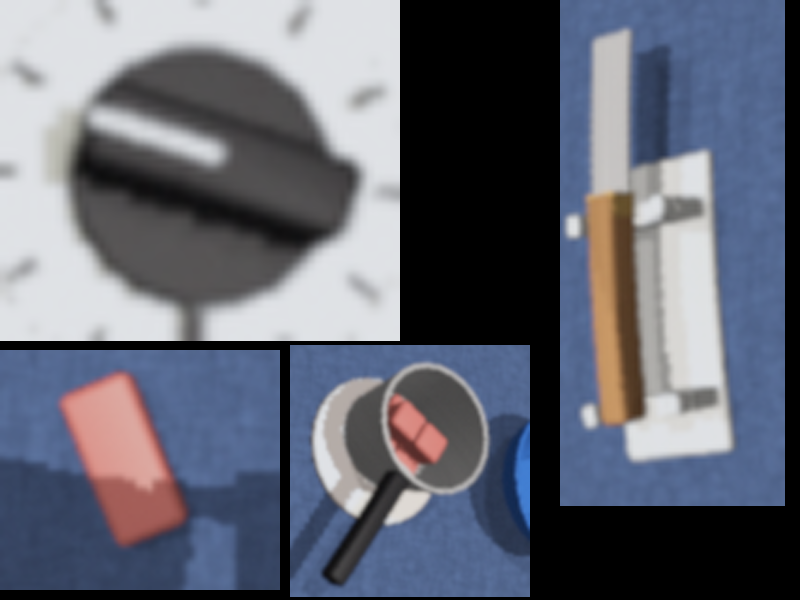

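Run:
```python
from seg import *
P={n:pickle.load(open(n+".pkl","rb")) for n in("w2","w3")}
I={n:cv2.imread(f"pics/{n}.png") for n in P}
f=lambda n,p,z:onz(P[n],*p,z,True)
a,b=f("w2",(280.8,81.1),96),f("w2",(297,86.9),96);print("pointer",a,b,np.degrees(np.arctan2(*(a-b)[[1,0]])))
# bar edges
a,b=f("w2",(268+80/7.4,66+175/7.41),64),f("w2",(268+300/7.4,66+245/7.41),64);print("bar edge",np.degrees(np.arctan2(*(a-b)[[1,0]])))
def T(p,q): r=tri(*ray(P["w2"],*p,True),*ray(P["w3"],*q,True));return np.round(r[0],1),round(r[1],1)
print("tip L",T((40.8,119.2),(38.8,55.7)),"tip R",T((50.8,118.5),(48.9,53)))
print("handle TL,TR,BL,BR z52",[np.round(f("w3",p,52),1)[:2].tolist() for p in((37.2,97),(44.1,97),(41.5,157.8),(47.9,157))])
print("rest base corners z6",[np.round(f("w3",p,6),1)[:2].tolist() for p in((30+147/3.75,45+150/3.75),(30+172/3.75,45+448/3.75),(30+70/3.75,45+460/3.75))])
print("rim",T((435.4,146),(435.8,69.6)),"z76",f("w2",(435.4,146),76),f("w3",(435.8,69.6),76))
print("hend",T((390.8,207),(396.3,132)),"z70",f("w3",(396.3,132),70), "root",f("w3",(375+105/2.4,35+130/2.4),70))
print("bar corners",[np.round(f("w3",(190+x/4,105+(y-350)/4),22),1)[:2].tolist() for x,y in((60,400),(130,373),(187,515),(122,546))])
a=T((273/1.3,247/1.3),(268/1.3,(454-299)/1.3));print("bar TL tri",a,T((294/1.3,241/1.3),(291/1.3,(443-299)/1.3)))
```

```text
pointer [616.26281057 -94.10260138  96.        ] [ 609.19002463 -115.2738636    96.        ] 71.52682323905063
bar edge 73.90325645919343
tip L (array([588.1, 327.8,  37.3]), np.float64(2.2)) tip R (array([586.6, 298.5,  42. ]), np.float64(2.0))
handle TL,TR,BL,BR z52 [[508.2, 318.3], [505.8, 301.0], [399.0, 315.8], [399.6, 299.6]]
rest base corners z6 [[526.5, 275.7], [377.5, 268.8], [373.9, 339.1]]
rim (array([ 538.6, -348.2,   69.6]), np.float64(0.6)) z76 [ 539.04153468 -343.43606128   76.        ] [ 537.18760245 -344.17070815   76.        ]
hend (array([ 432.4, -285.5,   49.8]), np.float64(1.3)) z70 [ 432.94110313 -275.94591336   70.        ] root [ 502.39214075 -314.58793204   70.        ]
bar corners [[448.0, 14.0], [457.9, -13.6], [402.0, -35.3], [389.9, -9.5]]
bar TL tri (array([445.4,  17. ,  -9.5]), np.float64(1.0)) (array([458.2, -14.2,  10.7]), np.float64(0.7))
```

```bash
python3 -m crank '[{"grip":0.091,"x":0.039,"y":0.01,"z":0,"yaw":0},{"grip":0.091,"x":0.078,"y":0.02,"z":0,"yaw":0},{"grip":0.091,"x":0.117,"y":0.03,"z":0,"yaw":0},{"grip":0.091,"x":0.156,"y":0.04,"z":0,"yaw":0},{"grip":0.091,"x":0.195,"y":0.05,"z":0,"yaw":0}]' >/dev/null
python3 -m crank '[{"grip":0.091,"x":0.03,"y":0.003,"z":0,"yaw":-0.12},{"grip":0.091,"x":0.039,"y":0.003,"z":0,"yaw":-0.24},{"grip":0.091,"x":0.039,"y":0.003,"z":0,"yaw":-0.36},{"grip":0.091,"x":0.039,"y":0.003,"z":0,"yaw":-0.48},{"grip":0.091,"x":0.039,"y":0.003,"z":0,"yaw":-0.6}]' >/dev/null
python3 -m crank '[{"grip":0.091,"x":0,"y":0,"z":0.03,"yaw":-0.12},{"grip":0.091,"x":0,"y":0,"z":0.06,"yaw":-0.24},{"grip":0.091,"x":0,"y":0,"z":0.09,"yaw":-0.36},{"grip":0.091,"x":0,"y":0,"z":0.12,"yaw":-0.48},{"grip":0.091,"x":0,"y":0,"z":0.12,"yaw":-0.6}]' >/dev/null
python3 - <<'E'
from h import *
to(609.5,-116.5,83,72)
E
```

```text
shift m: x -0.0005 y 0.0005 z 0.1167 yaw -0.0507 at [ 609.2 -115.9  199.7] [-1.793e+02  1.300e-01  6.909e+01] F [-1.   1.  -1.1] w 90.6 gf 0.0 t 4.0
```

```bash
python3 -m crank '[{"grip":0.091,"x":0,"y":0.001,"z":0.03,"yaw":-0.05},{"grip":0.091,"x":0,"y":0.001,"z":0.06,"yaw":-0.05},{"grip":0.091,"x":0,"y":0.001,"z":0.09,"yaw":-0.05},{"grip":0.091,"x":0,"y":0.001,"z":0.11,"yaw":-0.05},{"grip":0.091,"x":0,"y":0.001,"z":0.117,"yaw":-0.05}]' 15
python3 -m crank '[{"grip":0.01,"x":0,"y":0,"z":0,"yaw":0},{"grip":0.01,"x":0,"y":0,"z":0,"yaw":0},{"grip":0.01,"x":0,"y":0,"z":0,"yaw":0},{"grip":0.01,"x":0,"y":0,"z":0,"yaw":0},{"grip":0.01,"x":0,"y":0,"z":0,"yaw":0}]' 15
python3 -m crank '[{"grip":0.01,"x":0,"y":0,"z":0,"yaw":0},{"grip":0.01,"x":0,"y":0,"z":0,"yaw":0},{"grip":0.01,"x":0,"y":0,"z":0,"yaw":0},{"grip":0.01,"x":0,"y":0,"z":0,"yaw":0},{"grip":0.01,"x":0,"y":0,"z":0,"yaw":0}]' 15
python3 - <<'E'
from h import *
print(state()["torque"]);to(609.5,-116.5,83,178.4)
E
```

```text
time_s: 4.47
ee_pos: [611.2, -116.5, 85.8]
ee_rot: [-179.6, 0.1, 71.6]
force: [-0.4, -0.0, 0.1]
gripper_width: 90.9
gripper_force: 0.0
time_s: 4.88
ee_pos: [612.8, -116.7, 92.4]
ee_rot: [179.8, -0.0, 71.6]
force: [0.0, -0.1, 0.5]
gripper_width: 60.7
gripper_force: 0.0
time_s: 5.3
ee_pos: [611.9, -116.4, 91.0]
ee_rot: [180.0, 0.0, 71.6]
force: [0.3, -0.3, 0.4]
gripper_width: 27.1
gripper_force: 0.0
[-0.05830947 -0.05340191  0.01408042]
shift m: x -0.0008 y -0.0022 z 0.0080 yaw -1.8639 at [ 611.9 -116.4   91. ] [179.99   0.    71.61] F [ 0.3 -0.3  0.4] w 27.1 gf 0.0 t 5.3
```

```bash
python3 -m crank '[{"grip":0.01,"x":0,"y":-0.002,"z":0.008,"yaw":0},{"grip":0.01,"x":0,"y":-0.002,"z":0.008,"yaw":0},{"grip":0.01,"x":0,"y":-0.002,"z":0.008,"yaw":0},{"grip":0.01,"x":0,"y":-0.002,"z":0.008,"yaw":0},{"grip":0.01,"x":0,"y":-0.002,"z":0.008,"yaw":0}]' 15
python3 - <<'E'
from h import *
print(state()["torque"]);to(609.5,-116.5,83,178.4)
E
```

```text
time_s: 5.72
ee_pos: [610.0, -116.1, 81.8]
ee_rot: [-180.0, 0.0, 71.6]
force: [4.2, -1.7, -10.0]
gripper_width: 16.0
gripper_force: 15.0
[-0.40833194 -0.81142856  0.03412368]
shift m: x -0.0006 y -0.0003 z -0.0012 yaw -1.8637 at [ 610.  -116.1   81.8] [-1.7998e+02  3.0000e-02  7.1620e+01] F [  4.2  -1.7 -10. ] w 16.0 gf 15.0 t 5.7
```

```bash
python3 -m crank '[{"grip":0.01,"x":0,"y":0,"z":0,"yaw":-0.11},{"grip":0.01,"x":0,"y":0,"z":0,"yaw":-0.22},{"grip":0.01,"x":0,"y":0,"z":0,"yaw":-0.33},{"grip":0.01,"x":0,"y":0,"z":0,"yaw":-0.44},{"grip":0.01,"x":0,"y":0,"z":0,"yaw":-0.55}]' 15
python3 -m crank '[{"grip":0.01,"x":0,"y":0,"z":0,"yaw":-0.11},{"grip":0.01,"x":0,"y":0,"z":0,"yaw":-0.22},{"grip":0.01,"x":0,"y":0,"z":0,"yaw":-0.33},{"grip":0.01,"x":0,"y":0,"z":0,"yaw":-0.44},{"grip":0.01,"x":0,"y":0,"z":0,"yaw":-0.55}]' 15 >/dev/null
python3 -m crank '[{"grip":0.01,"x":0,"y":0,"z":0,"yaw":-0.11},{"grip":0.01,"x":0,"y":0,"z":0,"yaw":-0.22},{"grip":0.01,"x":0,"y":0,"z":0,"yaw":-0.33},{"grip":0.01,"x":0,"y":0,"z":0,"yaw":-0.44},{"grip":0.01,"x":0,"y":0,"z":0,"yaw":-0.55}]' 15
python3 - <<'E'
from h import *
print(state()["torque"]);to(609.5,-116.5,83,178.4)
E
```

```text
time_s: 6.13
ee_pos: [609.7, -116.0, 81.7]
ee_rot: [-179.9, -0.0, 103.4]
force: [3.7, -2.8, -9.8]
gripper_width: 15.9
gripper_force: 15.0
time_s: 6.97
ee_pos: [609.3, -116.4, 81.7]
ee_rot: [-179.9, -0.1, 166.5]
force: [1.4, -3.8, -9.1]
gripper_width: 16.0
gripper_force: 15.0
[-0.56755909 -0.69792199 -0.06123542]
shift m: x -0.0002 y -0.0000 z -0.0013 yaw -0.2084 at [ 609.3 -116.4   81.7] [-1.7992e+02 -1.0000e-01  1.6646e+02] F [ 1.4 -3.8 -9.1] w 16.0 gf 15.0 t 7.0
```

```bash
python3 -m crank '[{"grip":0.01,"x":0,"y":0,"z":0,"yaw":-0.1},{"grip":0.01,"x":0,"y":0,"z":0,"yaw":-0.21},{"grip":0.01,"x":0,"y":0,"z":0,"yaw":-0.21},{"grip":0.01,"x":0,"y":0,"z":0,"yaw":-0.21},{"grip":0.01,"x":0,"y":0,"z":0,"yaw":-0.21}]' 15
python3 -m crank '[{"grip":0.05,"x":0,"y":0,"z":0,"yaw":0},{"grip":0.05,"x":0,"y":0,"z":0,"yaw":0},{"grip":0.05,"x":0,"y":0,"z":0,"yaw":0},{"grip":0.05,"x":0,"y":0,"z":0,"yaw":0},{"grip":0.05,"x":0,"y":0,"z":0,"yaw":0}]' 15
python3 -m crank '[{"grip":0.05,"x":0,"y":0,"z":-0.02,"yaw":0},{"grip":0.05,"x":0,"y":0,"z":-0.06,"yaw":0},{"grip":0.05,"x":0,"y":0,"z":-0.1,"yaw":0},{"grip":0.05,"x":0,"y":0,"z":-0.14,"yaw":0},{"grip":0.05,"x":0,"y":0,"z":-0.17,"yaw":0}]' 15
python3 - <<'E'
from h import *
snap("top","pics/t1.png")
# spatula grasp pose
to(460,308,250,180)
E
```

```text
time_s: 7.38
ee_pos: [609.3, -116.5, 81.8]
ee_rot: [-179.9, -0.1, 178.0]
force: [2.7, -4.2, -12.3]
gripper_width: 16.0
gripper_force: 15.0
time_s: 7.8
ee_pos: [610.1, -115.5, 83.6]
ee_rot: [180.0, 0.0, 178.2]
force: [-0.3, -0.1, -0.5]
gripper_width: 46.3
gripper_force: 0.0
time_s: 8.22
ee_pos: [610.5, -115.7, 257.1]
ee_rot: [-180.0, 0.2, 178.2]
force: [1.4, 0.1, 1.0]
gripper_width: 49.7
gripper_force: 0.0
shift m: x 0.1666 y 0.4191 z 0.0132 yaw -0.0320 at [ 613.1 -116.2  263.2] [-179.86    0.86  178.16] F [ 2.7 -0.2  3.4] w 49.9 gf 0.0 t 8.3
```

```bash
python3 -m crank '[{"grip":0.05,"x":0.01,"y":0.028,"z":0,"yaw":-0.03},{"grip":0.05,"x":0.02,"y":0.056,"z":0,"yaw":-0.06},{"grip":0.05,"x":0.03,"y":0.084,"z":0,"yaw":-0.067},{"grip":0.05,"x":0.04,"y":0.112,"z":0,"yaw":-0.067},{"grip":0.05,"x":0.052,"y":0.14,"z":0,"yaw":-0.067}]' 15 >/dev/null
python3 -m crank '[{"grip":0.05,"x":0.01,"y":0.028,"z":0,"yaw":0},{"grip":0.05,"x":0.02,"y":0.056,"z":0,"yaw":0},{"grip":0.05,"x":0.03,"y":0.084,"z":0,"yaw":0},{"grip":0.05,"x":0.04,"y":0.112,"z":0,"yaw":0},{"grip":0.05,"x":0.052,"y":0.14,"z":0,"yaw":0}]' 15 >/dev/null
python3 -m crank '[{"grip":0.05,"x":0.01,"y":0.028,"z":0,"yaw":0},{"grip":0.05,"x":0.02,"y":0.056,"z":0,"yaw":0},{"grip":0.05,"x":0.03,"y":0.084,"z":0,"yaw":0},{"grip":0.05,"x":0.04,"y":0.112,"z":0,"yaw":0},{"grip":0.05,"x":0.052,"y":0.13,"z":0,"yaw":0}]' 15 >/dev/null
python3 - <<'E'
from h import *
im=snap("top","pics/t2.png");to(470,308.6,36,182)
m=camera_model("top")
d=cv2.imread("pics/t2.png")
# pointer direction check: white px inside dial region
u,v=proj(m,(609,-117,96));print(u,v)
cv2.imwrite("pics/d2.png",cv2.resize(d[int(v)-25:int(v)+25,int(u)-30:int(u)+30],None,fx=10,fy=10,interpolation=cv2.INTER_CUBIC))
E
```

```text
shift m: x -0.0245 y 0.0113 z 0.2168 yaw 0.0029 at [445.9 296.4 252.8] [ 1.7981e+02 -1.3000e-01 -1.7783e+02] F [-2.4  2.   0.3] w 50.3 gf 0.0 t 9.6
268.1626637244969 180.93697279897853
```

View pics/d2.png

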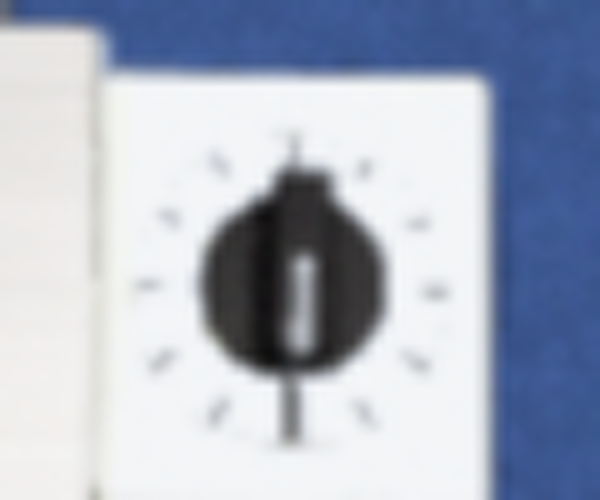

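```bash
python3 -m crank '[{"grip":0.05,"x":-0.024,"y":0.011,"z":0.04,"yaw":0},{"grip":0.05,"x":-0.024,"y":0.011,"z":0.08,"yaw":0},{"grip":0.05,"x":-0.024,"y":0.011,"z":0.12,"yaw":0},{"grip":0.05,"x":-0.024,"y":0.011,"z":0.13,"yaw":0},{"grip":0.05,"x":-0.024,"y":0.011,"z":0.13,"yaw":0}]' 15
python3 - <<'E'
from h import *
to(470,308.6,36,182)
E
```

```text
time_s: 9.98
ee_pos: [470.0, 302.2, 118.7]
ee_rot: [-179.7, -0.5, -178.0]
force: [-0.7, -0.1, 0.1]
gripper_width: 50.3
gripper_force: 0.0
shift m: x -0.0003 y 0.0064 z 0.0827 yaw 0.0000 at [470.  302.2 118.7] [-179.74   -0.47 -178.  ] F [-0.7 -0.1  0.1] w 50.3 gf 0.0 t 10.0
```

```bash
python3 -m crank '[{"grip":0.05,"x":0,"y":0.006,"z":0,"yaw":0},{"grip":0.05,"x":0,"y":0.006,"z":0.02,"yaw":0},{"grip":0.05,"x":0,"y":0.006,"z":0.04,"yaw":0},{"grip":0.05,"x":0,"y":0.006,"z":0.04,"yaw":0},{"grip":0.05,"x":0,"y":0.006,"z":0.04,"yaw":0}]' 15 >/dev/null
python3 - <<'E'
from h import *
to(470,308.6,36,182)
E
```

```text
shift m: x 0.0031 y -0.0017 z 0.0482 yaw 0.0002 at [473.  310.4  84.2] [ 1.7995e+02  8.0000e-02 -1.7799e+02] F [-0.7  0.9 -0.1] w 50.1 gf 0.0 t 10.4
```

```bash
python3 -m crank '[{"grip":0.05,"x":0.002,"y":-0.001,"z":0.02,"yaw":0},{"grip":0.05,"x":0.002,"y":-0.001,"z":0.048,"yaw":0},{"grip":0.05,"x":0.002,"y":-0.001,"z":0.048,"yaw":0},{"grip":0.05,"x":0.002,"y":-0.001,"z":0.048,"yaw":0},{"grip":0.05,"x":0.002,"y":-0.001,"z":0.048,"yaw":0}]' 15
python3 -m crank '[{"grip":0.005,"x":0,"y":0,"z":0,"yaw":0},{"grip":0.005,"x":0,"y":0,"z":0,"yaw":0},{"grip":0.005,"x":0,"y":0,"z":0,"yaw":0},{"grip":0.005,"x":0,"y":0,"z":0,"yaw":0},{"grip":0.005,"x":0,"y":0,"z":0,"yaw":0}]' 50
python3 -m crank '[{"grip":0.005,"x":0,"y":0,"z":0,"yaw":0},{"grip":0.005,"x":0,"y":0,"z":0,"yaw":0},{"grip":0.005,"x":0,"y":0,"z":0,"yaw":0},{"grip":0.005,"x":0,"y":0,"z":0,"yaw":0},{"grip":0.005,"x":0,"y":0,"z":0,"yaw":0}]' 50
python3 - <<'E'
from h import *
to(470,308.6,36,182)
E
```

```text
time_s: 10.82
ee_pos: [471.9, 309.6, 37.1]
ee_rot: [179.9, 0.2, -178.0]
force: [0.7, -0.6, 0.3]
gripper_width: 50.1
gripper_force: 0.0
time_s: 11.23
ee_pos: [470.6, 308.8, 35.3]
ee_rot: [180.0, 0.0, -178.0]
force: [0.6, 1.4, -0.2]
gripper_width: 19.2
gripper_force: 0.3
time_s: 11.65
ee_pos: [470.6, 308.9, 35.2]
ee_rot: [180.0, 0.0, -178.0]
force: [-1.3, 1.3, 4.4]
gripper_width: 15.7
gripper_force: 50.0
shift m: x 0.0007 y -0.0003 z -0.0008 yaw 0.0003 at [470.6 308.9  35.2] [ 1.7998e+02  3.0000e-02 -1.7798e+02] F [-1.3  1.3  4.4] w 15.7 gf 50.0 t 11.7
```

```bash
python3 -m crank '[{"grip":0.005,"x":0,"y":0,"z":-0.02,"yaw":0},{"grip":0.005,"x":0,"y":0,"z":-0.05,"yaw":0},{"grip":0.005,"x":0,"y":0,"z":-0.08,"yaw":0},{"grip":0.005,"x":0,"y":0,"z":-0.115,"yaw":0},{"grip":0.005,"x":0,"y":0,"z":-0.115,"yaw":0}]' 50
python3 -m crank '[{"grip":0.005,"x":0.02,"y":-0.02,"z":0,"yaw":0.03},{"grip":0.005,"x":0.04,"y":-0.05,"z":0,"yaw":0.063},{"grip":0.005,"x":0.06,"y":-0.08,"z":0,"yaw":0.063},{"grip":0.005,"x":0.08,"y":-0.11,"z":0,"yaw":0.063},{"grip":0.005,"x":0.09,"y":-0.14,"z":0,"yaw":0.063}]' 50 >/dev/null
python3 -m crank '[{"grip":0.005,"x":0,"y":-0.03,"z":0,"yaw":0},{"grip":0.005,"x":0,"y":-0.06,"z":0,"yaw":0},{"grip":0.005,"x":0,"y":-0.1,"z":0,"yaw":0},{"grip":0.005,"x":0,"y":-0.13,"z":0,"yaw":0},{"grip":0.005,"x":0,"y":-0.13,"z":0,"yaw":0}]' 50 >/dev/null
python3 -m crank '[{"grip":0.005,"x":0,"y":0,"z":0,"yaw":0},{"grip":0.005,"x":0,"y":0,"z":0,"yaw":0},{"grip":0.005,"x":0,"y":0,"z":0,"yaw":0},{"grip":0.005,"x":0,"y":0,"z":0,"yaw":0},{"grip":0.005,"x":0,"y":0,"z":0,"yaw":0}]' 50
python3 - <<'E'
from h import *
to(383,26.7,79,178.4)
E
```

```text
time_s: 12.07
ee_pos: [473.6, 310.5, 156.0]
ee_rot: [179.7, 0.6, -178.0]
force: [1.2, 0.8, -2.2]
gripper_width: 15.7
gripper_force: 50.0
time_s: 13.32
ee_pos: [381.8, 36.5, 149.8]
ee_rot: [-180.0, -0.0, 178.5]
force: [0.0, 0.3, -1.3]
gripper_width: 15.8
gripper_force: 50.0
shift m: x -0.0014 y -0.0098 z 0.0708 yaw 0.0021 at [381.8  36.5 149.8] [-1.8000e+02 -1.0000e-02  1.7852e+02] F [ 0.   0.3 -1.3] w 15.8 gf 50.0 t 13.3
```

```bash
python3 -m crank '[{"grip":0.005,"x":0,"y":-0.01,"z":0.02,"yaw":0},{"grip":0.005,"x":-0.001,"y":-0.01,"z":0.05,"yaw":0},{"grip":0.005,"x":-0.001,"y":-0.01,"z":0.071,"yaw":0},{"grip":0.005,"x":-0.001,"y":-0.01,"z":0.071,"yaw":0},{"grip":0.005,"x":-0.001,"y":-0.01,"z":0.071,"yaw":0}]' 50 >/dev/null
python3 -m crank '[{"grip":0.005,"x":0,"y":0,"z":0,"yaw":0},{"grip":0.005,"x":0,"y":0,"z":0,"yaw":0},{"grip":0.005,"x":0,"y":0,"z":0,"yaw":0},{"grip":0.005,"x":0,"y":0,"z":0,"yaw":0},{"grip":0.005,"x":0,"y":0,"z":0,"yaw":0}]' 50
python3 - <<'E'
from h import *
to(383,26.7,79,178.4)
a=snap("side","pics/s3.png");b=snap("top","pics/t3.png");a=a[:,:,::-1];b=b[:,:,::-1]
ms,mt=camera_model("side"),camera_model("top")
p=state()["ee_pos"];tip=p+[116.8,-3.2,5.8];print("tip pred",tip,proj(ms,tip),proj(mt,tip), "lip L/R side", proj(ms,(532,103,90.5)),proj(ms,(527.5,-62.5,90.5)))
u,v=map(int,proj(ms,tip));U,V=map(int,proj(mt,tip))
o=np.hstack([cv2.resize(a[v-30:v+30,u-40:u+40],(400,300),interpolation=2),cv2.resize(b[V-30:V+30,U-40:U+40],(400,300),interpolation=2)])
cv2.imwrite("pics/tip.png",o)
E
```

```text
time_s: 14.15
ee_pos: [383.0, 25.7, 79.5]
ee_rot: [180.0, 0.1, 178.4]
force: [0.2, -1.2, -0.3]
gripper_width: 16.2
gripper_force: 50.0
shift m: x -0.0000 y 0.0010 z 0.0005 yaw 0.0002 at [383.   25.7  79.5] [1.8000e+02 9.0000e-02 1.7841e+02] F [ 0.2 -1.2 -0.3] w 16.2 gf 50.0 t 14.2
tip pred [499.50897869  22.42828539  85.00784674] (np.float64(233.87857713134284), np.float64(179.91775686958846)) (np.float64(213.98742508642098), np.float64(223.91579431961574)) lip L/R side (np.float64(234.61744184400516), np.float64(165.34091647122173)) (np.float64(251.5874803627143), np.float64(189.11659468776693))
```

View pics/tip.png

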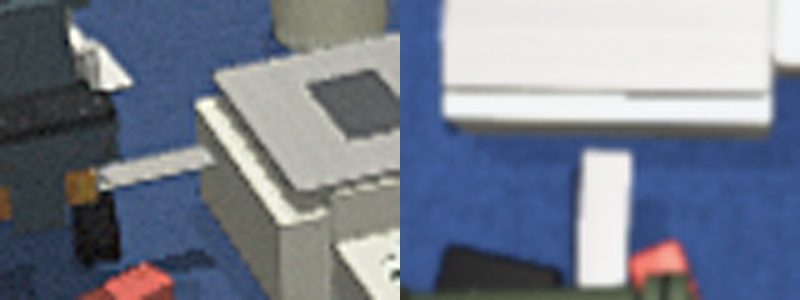

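```bash
python3 -m crank '[{"grip":0.005,"x":-0.01,"y":0.001,"z":0,"yaw":0},{"grip":0.005,"x":-0.02,"y":0.001,"z":0,"yaw":0},{"grip":0.005,"x":-0.03,"y":0.001,"z":0,"yaw":0},{"grip":0.005,"x":-0.038,"y":0.001,"z":0,"yaw":0},{"grip":0.005,"x":-0.046,"y":0.001,"z":0,"yaw":0}]' 50
python3 -m crank '[{"grip":0.005,"x":0,"y":0,"z":0,"yaw":0},{"grip":0.005,"x":0,"y":0,"z":-0.005,"yaw":0},{"grip":0.005,"x":0,"y":0,"z":-0.01,"yaw":0},{"grip":0.005,"x":0,"y":0,"z":-0.015,"yaw":0},{"grip":0.005,"x":0,"y":0,"z":-0.02,"yaw":0}]' 50
python3 - <<'E'
from h import *
to(429,26.7,79,178.4)
E
```

```text
time_s: 14.67
ee_pos: [430.0, 25.3, 78.8]
ee_rot: [-180.0, 0.0, 178.4]
force: [0.4, -0.3, -0.9]
gripper_width: 15.5
gripper_force: 50.0
time_s: 15.08
ee_pos: [428.1, 25.3, 99.4]
ee_rot: [-180.0, -0.0, 178.4]
force: [0.6, 0.5, -2.5]
gripper_width: 15.9
gripper_force: 50.0
shift m: x -0.0008 y 0.0014 z 0.0204 yaw 0.0001 at [428.1  25.3  99.4] [-1.7999e+02 -1.0000e-02  1.7841e+02] F [ 0.6  0.5 -2.5] w 15.9 gf 50.0 t 15.1
```

```bash
python3 -m crank '[{"grip":0.005,"x":-0.001,"y":0,"z":-0.009,"yaw":0},{"grip":0.005,"x":-0.003,"y":0,"z":-0.018,"yaw":0},{"grip":0.005,"x":-0.006,"y":0,"z":-0.027,"yaw":0},{"grip":0.005,"x":-0.01,"y":0,"z":-0.036,"yaw":0},{"grip":0.005,"x":-0.015,"y":0,"z":-0.045,"yaw":0}]' 50
python3 -m crank '[{"grip":0.005,"x":-0.005,"y":0,"z":-0.008,"yaw":0},{"grip":0.005,"x":-0.01,"y":0,"z":-0.017,"yaw":0},{"grip":0.005,"x":-0.016,"y":0,"z":-0.025,"yaw":0},{"grip":0.005,"x":-0.024,"y":0,"z":-0.032,"yaw":0},{"grip":0.005,"x":-0.033,"y":0,"z":-0.039,"yaw":0}]' 50
python3 -m crank '[{"grip":0.005,"x":-0.006,"y":0,"z":-0.004,"yaw":0},{"grip":0.005,"x":-0.012,"y":0,"z":-0.008,"yaw":0},{"grip":0.005,"x":-0.018,"y":0,"z":-0.012,"yaw":0},{"grip":0.005,"x":-0.026,"y":0,"z":-0.016,"yaw":0},{"grip":0.005,"x":-0.034,"y":0,"z":-0.019,"yaw":0}]' 50
python3 - <<'E'
from h import *
to(429,26.7,79,178.4);im=snap("side","pics/s4.png")
E
```

```text
time_s: 15.5
ee_pos: [441.7, 24.9, 144.4]
ee_rot: [-180.0, -0.2, 178.4]
force: [-2.2, 0.3, -2.2]
gripper_width: 15.9
gripper_force: 50.0
time_s: 15.92
ee_pos: [476.1, 24.0, 183.7]
ee_rot: [-180.0, -0.1, 178.4]
force: [-2.1, 0.2, -0.7]
gripper_width: 15.7
gripper_force: 50.0
time_s: 16.33
ee_pos: [511.1, 23.1, 202.3]
ee_rot: [180.0, 0.0, 178.4]
force: [-1.4, 0.6, -0.2]
gripper_width: 15.6
gripper_force: 50.0
shift m: x 0.0822 y 0.0013 z 0.1233 yaw 0.0002 at [511.1  23.1 202.3] [180.     0.   178.41] F [-1.4  0.6 -0.2] w 15.6 gf 50.0 t 16.3
```

View pics/s4.png

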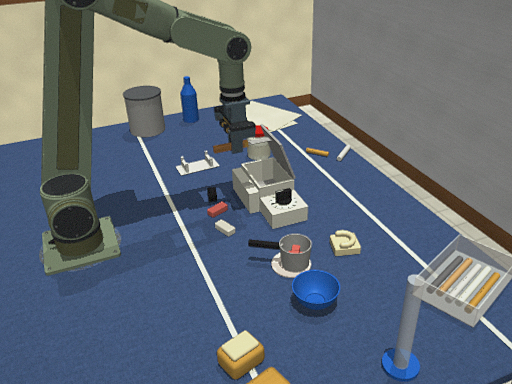

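```bash
python3 -m crank '[{"grip":0.005,"x":-0.008,"y":0,"z":-0.002,"yaw":0},{"grip":0.005,"x":-0.016,"y":0,"z":-0.003,"yaw":0},{"grip":0.005,"x":-0.024,"y":0,"z":-0.004,"yaw":0},{"grip":0.005,"x":-0.032,"y":0,"z":-0.004,"yaw":0},{"grip":0.005,"x":-0.04,"y":0,"z":-0.004,"yaw":0}]' 50
python3 -m crank '[{"grip":0.005,"x":-0.002,"y":0,"z":0,"yaw":0},{"grip":0.005,"x":-0.004,"y":0,"z":0,"yaw":0},{"grip":0.005,"x":-0.006,"y":0,"z":0,"yaw":0},{"grip":0.005,"x":-0.006,"y":0,"z":0,"yaw":0},{"grip":0.005,"x":-0.006,"y":0,"z":0,"yaw":0}]' 50
python3 - <<'E'
from h import *
to(470.6,308.9,150,182)
E
```

```text
time_s: 16.8
ee_pos: [551.5, 21.9, 205.9]
ee_rot: [-180.0, 0.0, 178.4]
force: [-0.5, -0.1, -0.0]
gripper_width: 15.3
gripper_force: 50.0
time_s: 17.22
ee_pos: [556.6, 21.8, 205.9]
ee_rot: [-180.0, 0.0, 178.4]
force: [0.1, -0.5, -0.5]
gripper_width: 15.6
gripper_force: 50.0
shift m: x 0.0940 y 0.2846 z 0.0559 yaw -0.0627 at [556.6  21.8 205.9] [-1.7999e+02  3.0000e-02  1.7841e+02] F [ 0.1 -0.5 -0.5] w 15.6 gf 50.0 t 17.2
```

```bash
python3 -m crank '[{"grip":0.005,"x":0.03,"y":0,"z":0,"yaw":0},{"grip":0.005,"x":0.06,"y":0.02,"z":0.01,"yaw":0},{"grip":0.005,"x":0.085,"y":0.05,"z":0.025,"yaw":-0.03},{"grip":0.005,"x":0.094,"y":0.085,"z":0.04,"yaw":-0.063},{"grip":0.005,"x":0.094,"y":0.12,"z":0.056,"yaw":-0.063}]' 50
python3 -m crank '[{"grip":0.005,"x":0,"y":0.03,"z":0,"yaw":0},{"grip":0.005,"x":0,"y":0.07,"z":0,"yaw":0},{"grip":0.005,"x":0,"y":0.11,"z":0,"yaw":0},{"grip":0.005,"x":0,"y":0.14,"z":0,"yaw":0},{"grip":0.005,"x":0,"y":0.164,"z":0,"yaw":0}]' 50
python3 -m crank '[{"grip":0.005,"x":0,"y":0,"z":0,"yaw":0},{"grip":0.005,"x":0,"y":0,"z":0,"yaw":0},{"grip":0.005,"x":0,"y":0,"z":0,"yaw":0},{"grip":0.005,"x":0,"y":0,"z":0,"yaw":0},{"grip":0.005,"x":0,"y":0,"z":0,"yaw":0}]' 50
python3 - <<'E'
from h import *
to(470.6,308.9,35.5,182)
E
```

```text
time_s: 17.63
ee_pos: [463.3, 144.9, 150.1]
ee_rot: [180.0, 0.0, -178.0]
force: [1.0, 0.1, -0.9]
gripper_width: 15.7
gripper_force: 50.0
time_s: 18.05
ee_pos: [459.8, 311.0, 150.1]
ee_rot: [179.9, 0.1, -177.9]
force: [0.6, -0.5, -1.8]
gripper_width: 15.5
gripper_force: 50.0
time_s: 18.47
ee_pos: [460.2, 307.1, 150.0]
ee_rot: [-180.0, 0.0, -178.1]
force: [-0.8, 0.3, -1.2]
gripper_width: 15.3
gripper_force: 50.0
shift m: x -0.0105 y 0.0014 z 0.1145 yaw -0.0012 at [460.2 307.1 150. ] [-179.98    0.   -178.07] F [-0.8  0.3 -1.2] w 15.3 gf 50.0 t 18.5
```

```bash
python3 -m crank '[{"grip":0.005,"x":-0.01,"y":0.001,"z":0.03,"yaw":0},{"grip":0.005,"x":-0.01,"y":0.001,"z":0.06,"yaw":0},{"grip":0.005,"x":-0.01,"y":0.001,"z":0.085,"yaw":0},{"grip":0.005,"x":-0.01,"y":0.001,"z":0.1,"yaw":0},{"grip":0.005,"x":-0.01,"y":0.001,"z":0.105,"yaw":0}]' 50
python3 -m crank '[{"grip":0.005,"x":0,"y":0,"z":0,"yaw":0},{"grip":0.005,"x":0,"y":0,"z":0.003,"yaw":0},{"grip":0.005,"x":0,"y":0,"z":0.006,"yaw":0},{"grip":0.005,"x":0,"y":0,"z":0.009,"yaw":0},{"grip":0.005,"x":0,"y":0,"z":0.009,"yaw":0}]' 50
python3 -m crank '[{"grip":0.05,"x":0,"y":0,"z":0,"yaw":0},{"grip":0.05,"x":0,"y":0,"z":0,"yaw":0},{"grip":0.05,"x":0,"y":0,"z":0,"yaw":0},{"grip":0.05,"x":0,"y":0,"z":0,"yaw":0},{"grip":0.05,"x":0,"y":0,"z":0,"yaw":0}]' 20
python3 -m crank '[{"grip":0.05,"x":0,"y":0,"z":-0.01,"yaw":0},{"grip":0.05,"x":0,"y":0,"z":-0.05,"yaw":0},{"grip":0.05,"x":0,"y":0,"z":-0.09,"yaw":0},{"grip":0.05,"x":0,"y":0,"z":-0.13,"yaw":0},{"grip":0.05,"x":0,"y":0,"z":-0.17,"yaw":0}]' 20
python3 -m crank '[{"grip":0.05,"x":0,"y":-0.03,"z":0,"yaw":0},{"grip":0.05,"x":0,"y":-0.07,"z":0,"yaw":0},{"grip":0.05,"x":0,"y":-0.11,"z":0,"yaw":0},{"grip":0.05,"x":0,"y":-0.15,"z":0,"yaw":0},{"grip":0.05,"x":0,"y":-0.19,"z":0,"yaw":0}]' 20
python3 - <<'E'
from h import *
to(421,-12,200,201)
snap("top","pics/t5.png");cv2.imwrite("pics/t5c.png",cv2.resize(cv2.imread("pics/t5.png")[130:280,80:380],(800,400),interpolation=2))
E
```

```text
time_s: 18.88
ee_pos: [468.7, 307.6, 42.4]
ee_rot: [-179.8, -0.3, -178.1]
force: [-0.4, -0.0, -0.8]
gripper_width: 15.6
gripper_force: 50.0
time_s: 19.3
ee_pos: [470.2, 309.6, 36.1]
ee_rot: [180.0, 0.0, -178.0]
force: [0.6, -0.9, -0.3]
gripper_width: 15.6
gripper_force: 50.0
time_s: 19.72
ee_pos: [470.2, 309.7, 36.1]
ee_rot: [180.0, 0.0, -178.0]
force: [0.3, 0.2, -0.3]
gripper_width: 45.9
gripper_force: 0.0
time_s: 20.13
ee_pos: [469.7, 309.4, 208.6]
ee_rot: [180.0, 0.0, -178.0]
force: [0.5, 0.9, -0.3]
gripper_width: 49.9
gripper_force: 0.0
time_s: 20.55
ee_pos: [476.4, 118.2, 206.9]
ee_rot: [180.0, 0.1, -177.9]
force: [0.7, 0.9, 0.0]
gripper_width: 50.6
gripper_force: 0.0
shift m: x 0.0600 y -0.1281 z 0.0069 yaw -0.3304 at [476.4 118.2 206.9] [ 1.8000e+02  8.0000e-02 -1.7793e+02] F [0.7 0.9 0. ] w 50.6 gf 0.0 t 20.6
```

View pics/t5c.png

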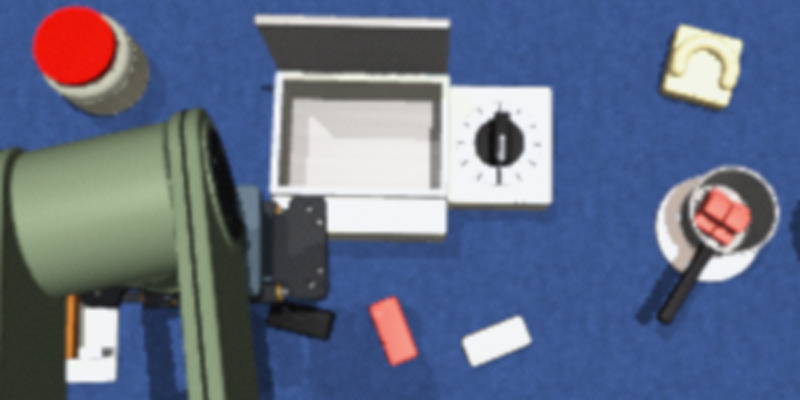

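```bash
python3 -m crank '[{"grip":0.06,"x":0.01,"y":-0.03,"z":0.01,"yaw":-0.08},{"grip":0.06,"x":0.02,"y":-0.06,"z":0.03,"yaw":-0.16},{"grip":0.06,"x":0.035,"y":-0.09,"z":0.05,"yaw":-0.24},{"grip":0.06,"x":0.05,"y":-0.12,"z":0.08,"yaw":-0.33},{"grip":0.06,"x":0.057,"y":-0.127,"z":0.1,"yaw":-0.34}]' 20 >/dev/null
python3 -m crank '[{"grip":0.06,"x":0,"y":0,"z":0,"yaw":0},{"grip":0.06,"x":0,"y":0,"z":0,"yaw":0},{"grip":0.06,"x":0,"y":0,"z":0,"yaw":0},{"grip":0.06,"x":0,"y":0,"z":0,"yaw":0},{"grip":0.06,"x":0,"y":0,"z":0,"yaw":0}]' 20
python3 - <<'E'
from h import *
to(424.5,-11.1,17,201.6)
E
```

```text
time_s: 21.43
ee_pos: [425.9, -8.4, 107.2]
ee_rot: [-179.9, 0.2, -158.4]
force: [0.4, 0.8, 0.0]
gripper_width: 59.9
gripper_force: 0.0
shift m: x 0.0023 y -0.0020 z 0.0902 yaw -0.0005 at [425.9  -8.4 107.2] [-179.92    0.18 -158.43] F [0.4 0.8 0. ] w 59.9 gf 0.0 t 21.4
```

```bash
python3 -m crank '[{"grip":0.06,"x":0.002,"y":-0.002,"z":0.03,"yaw":0},{"grip":0.06,"x":0.002,"y":-0.002,"z":0.06,"yaw":0},{"grip":0.06,"x":0.002,"y":-0.002,"z":0.08,"yaw":0},{"grip":0.06,"x":0.002,"y":-0.002,"z":0.09,"yaw":0},{"grip":0.06,"x":0.002,"y":-0.002,"z":0.09,"yaw":0}]' 20
python3 -m crank '[{"grip":0.02,"x":0,"y":0,"z":0,"yaw":0},{"grip":0.02,"x":0,"y":0,"z":0,"yaw":0},{"grip":0.02,"x":0,"y":0,"z":0,"yaw":0},{"grip":0.02,"x":0,"y":0,"z":0,"yaw":0},{"grip":0.02,"x":0,"y":0,"z":0,"yaw":0}]' 20
python3 -m crank '[{"grip":0.02,"x":0,"y":0,"z":0,"yaw":0},{"grip":0.02,"x":0,"y":0,"z":-0.03,"yaw":0},{"grip":0.02,"x":0,"y":0,"z":-0.07,"yaw":0},{"grip":0.02,"x":0,"y":0,"z":-0.11,"yaw":0},{"grip":0.02,"x":0,"y":0,"z":-0.15,"yaw":0}]' 20
python3 - <<'E'
from h import *
h=np.radians(-1.6);c=np.array([613.2,20.3]);q=c+[np.cos(h)*-5-np.sin(h)*45,np.sin(h)*-5+np.cos(h)*45];print(q)
to(q[0],q[1],170,178.4)
E
```

```text
time_s: 21.85
ee_pos: [423.2, -11.1, 15.3]
ee_rot: [180.0, -0.1, -158.4]
force: [0.1, -0.7, 0.1]
gripper_width: 60.3
gripper_force: 0.0
time_s: 22.27
ee_pos: [423.4, -11.7, 16.3]
ee_rot: [-180.0, 0.0, -158.5]
force: [0.2, 0.5, 2.9]
gripper_width: 29.4
gripper_force: 20.3
time_s: 22.68
ee_pos: [422.4, -11.8, 167.6]
ee_rot: [180.0, -0.0, -158.5]
force: [0.7, -0.1, -0.7]
gripper_width: 30.1
gripper_force: 20.0
[609.45842317  65.42206337]
shift m: x -0.2024 y 0.0033 z -0.0024 yaw 0.4030 at [422.4 -11.8 167.6] [ 1.7999e+02 -5.0000e-02 -1.5851e+02] F [ 0.7 -0.1 -0.7] w 30.1 gf 20.0 t 22.7
```

```bash
python3 -m crank '[{"grip":0.02,"x":-0.036,"y":0.001,"z":0,"yaw":0.08},{"grip":0.02,"x":-0.075,"y":0.002,"z":0,"yaw":0.16},{"grip":0.02,"x":-0.114,"y":0.003,"z":0,"yaw":0.24},{"grip":0.02,"x":-0.152,"y":0.003,"z":0,"yaw":0.32},{"grip":0.02,"x":-0.19,"y":0.003,"z":0,"yaw":0.4}]' 20 >/dev/null
python3 -m crank '[{"grip":0.02,"x":-0.01,"y":0,"z":0,"yaw":0},{"grip":0.02,"x":-0.012,"y":0,"z":0,"yaw":0},{"grip":0.02,"x":-0.012,"y":0,"z":0,"yaw":0},{"grip":0.02,"x":-0.012,"y":0,"z":0,"yaw":0},{"grip":0.02,"x":-0.012,"y":0,"z":0,"yaw":0}]' 20
python3 - <<'E'
from h import *
to(609.5,65.4,34,178.4)
E
```

```text
time_s: 23.52
ee_pos: [609.2, 59.7, 166.0]
ee_rot: [-180.0, -0.1, 178.6]
force: [-0.0, 0.4, -0.1]
gripper_width: 29.9
gripper_force: 20.0
shift m: x -0.0001 y 0.0057 z 0.1320 yaw 0.0028 at [609.2  59.7 166. ] [-1.7998e+02 -7.0000e-02  1.7856e+02] F [-0.   0.4 -0.1] w 29.9 gf 20.0 t 23.5
```

```bash
python3 -m crank '[{"grip":0.02,"x":0,"y":0,"z":0.03,"yaw":0},{"grip":0.02,"x":0,"y":0,"z":0.06,"yaw":0},{"grip":0.02,"x":0,"y":0,"z":0.09,"yaw":0},{"grip":0.02,"x":0,"y":0,"z":0.12,"yaw":0},{"grip":0.02,"x":0,"y":0,"z":0.131,"yaw":0}]' 20
python3 -m crank '[{"grip":0.042,"x":0,"y":0,"z":0,"yaw":0},{"grip":0.042,"x":0,"y":0,"z":0,"yaw":0},{"grip":0.042,"x":0,"y":0,"z":0,"yaw":0},{"grip":0.042,"x":0,"y":0,"z":0,"yaw":0},{"grip":0.042,"x":0,"y":0,"z":0,"yaw":0}]' 20
python3 -m crank '[{"grip":0.042,"x":0,"y":0,"z":-0.03,"yaw":0},{"grip":0.042,"x":0,"y":0,"z":-0.07,"yaw":0},{"grip":0.042,"x":0,"y":0,"z":-0.11,"yaw":0},{"grip":0.042,"x":0,"y":0,"z":-0.15,"yaw":0},{"grip":0.042,"x":0,"y":0,"z":-0.19,"yaw":0}]' 20
python3 - <<'E'
from h import *
s=state();print(s["qpos"])
to(470,-300,230,180)
E
```

```text
time_s: 23.93
ee_pos: [607.0, 59.6, 31.5]
ee_rot: [-179.9, -0.4, 178.6]
force: [-0.1, 0.3, -0.8]
gripper_width: 29.8
gripper_force: 20.0
time_s: 24.35
ee_pos: [611.9, 60.4, 36.8]
ee_rot: [180.0, 0.2, 178.6]
force: [-0.7, 0.5, 0.1]
gripper_width: 42.2
gripper_force: 0.0
time_s: 24.77
ee_pos: [610.5, 60.3, 228.0]
ee_rot: [180.0, 0.1, 178.6]
force: [0.4, -0.5, 0.0]
gripper_width: 42.2
gripper_force: 0.0
[ 4.57285737e+00  2.17523458e+01  8.44066203e+01 -6.49036986e-03
  7.37367213e+01 -8.40083644e+01]
shift m: x 0.1316 y -0.3637 z -0.0020 yaw -0.0247 at [610.5  60.3 228. ] [1.8000e+02 1.0000e-01 1.7858e+02] F [ 0.4 -0.5  0. ] w 42.2 gf 0.0 t 24.8
```

```bash
python3 -m crank '[{"grip":0.05,"x":0.014,"y":-0.03,"z":0,"yaw":0},{"grip":0.05,"x":0.028,"y":-0.06,"z":0,"yaw":0},{"grip":0.05,"x":0.042,"y":-0.09,"z":0,"yaw":0},{"grip":0.05,"x":0.056,"y":-0.12,"z":0,"yaw":0},{"grip":0.05,"x":0.07,"y":-0.15,"z":0,"yaw":0}]' 20 >/dev/null
python3 -m crank '[{"grip":0.05,"x":0.014,"y":-0.03,"z":0,"yaw":0.11},{"grip":0.05,"x":0.028,"y":-0.06,"z":0,"yaw":0.22},{"grip":0.05,"x":0.042,"y":-0.09,"z":0,"yaw":0.33},{"grip":0.05,"x":0.056,"y":-0.12,"z":0,"yaw":0.44},{"grip":0.05,"x":0.07,"y":-0.15,"z":0,"yaw":0.55}]' 20 >/dev/null
python3 -m crank '[{"grip":0.05,"x":0,"y":0,"z":0.03,"yaw":0},{"grip":0.05,"x":0,"y":0,"z":0.06,"yaw":0},{"grip":0.05,"x":0,"y":0,"z":0.06,"yaw":0},{"grip":0.05,"x":0,"y":0,"z":0.06,"yaw":0},{"grip":0.05,"x":0,"y":0,"z":0.06,"yaw":0}]' 20
python3 - <<'E'
from h import *
to(448,-284.5,56,146.5)
E
```

```text
time_s: 26.02
ee_pos: [464.5, -236.4, 166.7]
ee_rot: [180.0, 0.2, 147.1]
force: [0.4, 0.1, 0.6]
gripper_width: 50.0
gripper_force: 0.0
shift m: x -0.0123 y -0.0494 z 0.1107 yaw 0.0104 at [ 464.5 -236.4  166.7] [1.7999e+02 1.7000e-01 1.4709e+02] F [0.4 0.1 0.6] w 50.0 gf 0.0 t 26.0
```

```bash
python3 -m crank '[{"grip":0.06,"x":-0.006,"y":-0.025,"z":0,"yaw":0.01},{"grip":0.06,"x":-0.012,"y":-0.049,"z":0,"yaw":0.01},{"grip":0.06,"x":-0.012,"y":-0.049,"z":0.02,"yaw":0.01},{"grip":0.06,"x":-0.012,"y":-0.049,"z":0.04,"yaw":0.01},{"grip":0.06,"x":-0.012,"y":-0.049,"z":0.04,"yaw":0.01}]' 20
python3 - <<'E'
from h import *
to(448,-284.5,56,146.5)
E
python3 -m crank '[{"grip":0.06,"x":0,"y":0,"z":0.02,"yaw":0},{"grip":0.06,"x":0,"y":0,"z":0.04,"yaw":0},{"grip":0.06,"x":0,"y":0,"z":0.06,"yaw":0},{"grip":0.06,"x":0,"y":0,"z":0.07,"yaw":0},{"grip":0.06,"x":0,"y":0,"z":0.07,"yaw":0}]' 20
python3 - <<'E'
from h import *
to(448,-284.5,56,146.5)
E
```

```text
time_s: 26.43
ee_pos: [446.2, -283.2, 124.0]
ee_rot: [-180.0, -0.2, 146.5]
force: [-0.4, 0.3, -0.1]
gripper_width: 60.5
gripper_force: 0.0
shift m: x -0.0022 y -0.0001 z 0.0680 yaw 0.0001 at [ 446.2 -283.2  124. ] [-1.800e+02 -1.500e-01  1.465e+02] F [-0.4  0.3 -0.1] w 60.5 gf 0.0 t 26.4
time_s: 26.85
ee_pos: [446.9, -283.2, 54.6]
ee_rot: [-180.0, -0.1, 146.5]
force: [-0.6, -0.1, -0.1]
gripper_width: 59.7
gripper_force: 0.0
shift m: x -0.0016 y -0.0005 z -0.0014 yaw 0.0008 at [ 446.9 -283.2   54.6] [-1.8000e+02 -9.0000e-02  1.4655e+02] F [-0.6 -0.1 -0.1] w 59.7 gf 0.0 t 26.9
```

```bash
python3 -m crank '[{"grip":0.005,"x":0,"y":0,"z":0,"yaw":0},{"grip":0.005,"x":0,"y":0,"z":0,"yaw":0},{"grip":0.005,"x":0,"y":0,"z":0,"yaw":0},{"grip":0.005,"x":0,"y":0,"z":0,"yaw":0},{"grip":0.005,"x":0,"y":0,"z":0,"yaw":0}]' 60 
python3 -m crank '[{"grip":0.005,"x":0,"y":0,"z":0,"yaw":0},{"grip":0.005,"x":0,"y":0,"z":0,"yaw":0},{"grip":0.005,"x":0,"y":0,"z":0,"yaw":0},{"grip":0.005,"x":0,"y":0,"z":0,"yaw":0},{"grip":0.005,"x":0,"y":0,"z":0,"yaw":0}]' 60 
python3 -c "
from h import *
to(448,-284.5,56,146.5);print(state()['torque'])"
python3 -m crank '[{"grip":0.005,"x":0,"y":0,"z":-0.01,"yaw":0},{"grip":0.005,"x":0,"y":0,"z":-0.02,"yaw":0},{"grip":0.005,"x":0,"y":0,"z":-0.03,"yaw":0},{"grip":0.005,"x":0,"y":0,"z":-0.04,"yaw":0},{"grip":0.005,"x":0,"y":0,"z":-0.04,"yaw":0}]' 60 
python3 -m crank '[{"grip":0.005,"x":0,"y":0,"z":0,"yaw":0},{"grip":0.005,"x":0,"y":0,"z":0,"yaw":0},{"grip":0.005,"x":0,"y":0,"z":0,"yaw":0},{"grip":0.005,"x":0,"y":0,"z":0,"yaw":0},{"grip":0.005,"x":0,"y":0,"z":0,"yaw":0}]' 60
python3 -c "
from h import *
to(448,-284.5,56,146.5);print(state()['torque']);snap('side','pics/s6.png')"
```

```text
time_s: 27.27
ee_pos: [447.2, -284.0, 55.7]
ee_rot: [-180.0, 0.1, 146.5]
force: [-0.2, 0.0, 0.5]
gripper_width: 29.4
gripper_force: 0.0
time_s: 27.68
ee_pos: [446.8, -283.8, 55.1]
ee_rot: [-180.0, 0.0, 146.5]
force: [-0.3, -0.1, 1.8]
gripper_width: 13.9
gripper_force: 60.0
shift m: x -0.0013 y 0.0001 z -0.0009 yaw -0.0002 at [ 446.8 -283.8   55.1] [-1.7999e+02  1.0000e-02  1.4649e+02] F [-0.3 -0.1  1.8] w 13.9 gf 60.0 t 27.7
[ 0.05383434 -0.06911595 -0.01546477]
time_s: 28.1
ee_pos: [448.2, -284.6, 97.6]
ee_rot: [-180.0, 0.3, 146.5]
force: [0.8, -0.3, -2.4]
gripper_width: 13.4
gripper_force: 60.0
time_s: 28.52
ee_pos: [446.6, -283.6, 94.4]
ee_rot: [-180.0, -0.1, 146.5]
force: [-0.0, -1.0, -1.7]
gripper_width: 13.9
gripper_force: 60.0
shift m: x -0.0017 y 0.0000 z 0.0384 yaw -0.0001 at [ 446.6 -283.6   94.4] [-1.800e+02 -6.000e-02  1.465e+02] F [-0.  -1.  -1.7] w 13.9 gf 60.0 t 28.5
[ 0.16769763  0.01994041 -0.00390701]
```

```bash
python3 -m crank '[{"grip":0.005,"x":0,"y":0,"z":-0.03,"yaw":0},{"grip":0.005,"x":0,"y":0,"z":-0.065,"yaw":0},{"grip":0.005,"x":0,"y":0,"z":-0.1,"yaw":0},{"grip":0.005,"x":0,"y":0,"z":-0.135,"yaw":0},{"grip":0.005,"x":0,"y":0,"z":-0.155,"yaw":0}]' 60 
python3 -m crank '[{"grip":0.005,"x":0,"y":0,"z":0,"yaw":-0.1},{"grip":0.005,"x":0,"y":0,"z":0,"yaw":-0.2},{"grip":0.005,"x":0,"y":0,"z":0,"yaw":-0.3},{"grip":0.005,"x":0,"y":0,"z":0,"yaw":-0.4},{"grip":0.005,"x":0,"y":0,"z":0,"yaw":-0.5}]' 60
python3 -m crank '[{"grip":0.005,"x":0,"y":0,"z":0,"yaw":-0.05},{"grip":0.005,"x":0,"y":0,"z":0,"yaw":-0.057},{"grip":0.005,"x":0,"y":0,"z":0,"yaw":-0.057},{"grip":0.005,"x":0,"y":0,"z":0,"yaw":-0.057},{"grip":0.005,"x":0,"y":0,"z":0,"yaw":-0.057}]' 60
python3 -c "
from h import *
to(490,-1.5,249,178.4);print(state()['torque'])"
```

```text
time_s: 28.98
ee_pos: [447.9, -284.5, 253.9]
ee_rot: [-180.0, 0.3, 146.5]
force: [1.2, -0.9, -2.4]
gripper_width: 13.7
gripper_force: 60.0
time_s: 29.4
ee_pos: [446.6, -283.7, 249.7]
ee_rot: [180.0, -0.0, 175.4]
force: [0.9, -0.2, -2.3]
gripper_width: 13.8
gripper_force: 60.0
time_s: 29.82
ee_pos: [446.8, -283.8, 249.8]
ee_rot: [-180.0, -0.0, 178.4]
force: [0.4, -0.2, -2.2]
gripper_width: 13.8
gripper_force: 60.0
shift m: x -0.0351 y 0.2834 z 0.0008 yaw -0.0007 at [ 446.8 -283.8  249.8] [-1.8000e+02 -1.0000e-02  1.7836e+02] F [ 0.4 -0.2 -2.2] w 13.8 gf 60.0 t 29.8
[0.14865854 0.05144281 0.04847125]
```

```bash
python3 -m crank '[{"grip":0.005,"x":-0.007,"y":0.025,"z":0,"yaw":0},{"grip":0.005,"x":-0.014,"y":0.055,"z":0,"yaw":0},{"grip":0.005,"x":-0.021,"y":0.085,"z":0,"yaw":0},{"grip":0.005,"x":-0.028,"y":0.115,"z":0,"yaw":0},{"grip":0.005,"x":-0.035,"y":0.145,"z":0,"yaw":0}]' 60 >/dev/null
python3 -m crank '[{"grip":0.005,"x":0,"y":0.03,"z":0,"yaw":0},{"grip":0.005,"x":0,"y":0.06,"z":0,"yaw":0},{"grip":0.005,"x":0,"y":0.09,"z":0,"yaw":0},{"grip":0.005,"x":0,"y":0.12,"z":0,"yaw":0},{"grip":0.005,"x":0,"y":0.138,"z":0,"yaw":0}]' 60 >/dev/null
python3 -m crank '[{"grip":0.005,"x":0,"y":0,"z":0,"yaw":0},{"grip":0.005,"x":0,"y":0,"z":0,"yaw":0},{"grip":0.005,"x":0,"y":0,"z":0,"yaw":0},{"grip":0.005,"x":0,"y":0,"z":0,"yaw":0},{"grip":0.005,"x":0,"y":0,"z":0,"yaw":0}]' 60
python3 -c "
from h import *
to(490,-1.5,249,178.4);print(state()['torque'])
a=snap('side','pics/s7.png')[:,:,::-1];b=snap('top','pics/t7.png')[:,:,::-1]
cv2.imwrite('pics/st7.png',np.hstack([cv2.resize(a[70:270,170:370],(400,400),interpolation=2),cv2.resize(b[100:300,130:330],(400,400),interpolation=2)]))"
```

```text
time_s: 31.07
ee_pos: [489.7, -2.8, 249.9]
ee_rot: [-180.0, -0.0, 178.3]
force: [0.8, -0.1, -2.4]
gripper_width: 13.7
gripper_force: 60.0
shift m: x -0.0003 y 0.0014 z 0.0009 yaw -0.0015 at [489.7  -2.8 249.9] [-179.98   -0.    178.31] F [ 0.8 -0.1 -2.4] w 13.7 gf 60.0 t 31.1
[ 0.16667045  0.049      -0.05676941]
```

View pics/st7.png

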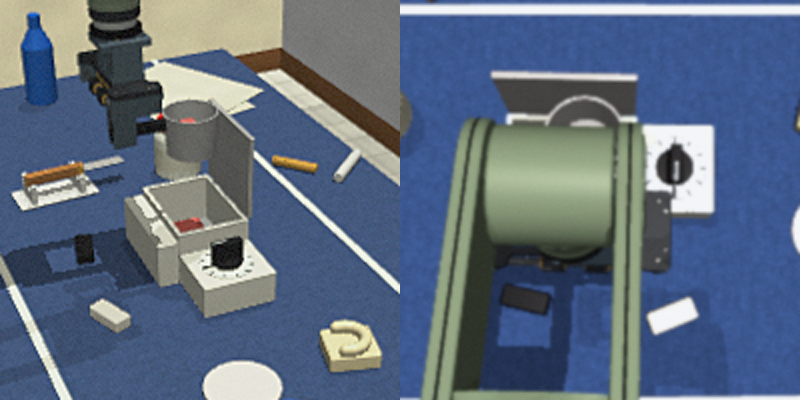

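```bash
cat > tq.py <<'E'
from h import *
s=state();print("T",np.round(s["torque"],3),"F",np.round(s["force"],1),"w %.1f gf %.1f"%(s["gripper_width"],s["gripper_force"]),np.round(s["ee_pos"],1))
E
python3 -m crank '[{"grip":0.005,"x":-0.003,"y":0,"z":0,"yaw":0},{"grip":0.005,"x":-0.006,"y":0,"z":0,"yaw":0},{"grip":0.005,"x":-0.009,"y":0,"z":0,"yaw":0},{"grip":0.005,"x":-0.012,"y":0,"z":0,"yaw":0},{"grip":0.005,"x":-0.012,"y":0,"z":0,"yaw":0}]' 25 >/dev/null; python3 tq.py
python3 -m crank '[{"grip":0.005,"x":0,"y":0,"z":0,"yaw":0},{"grip":0.005,"x":0,"y":0,"z":0,"yaw":0},{"grip":0.005,"x":0,"y":0,"z":0,"yaw":0},{"grip":0.005,"x":0,"y":0,"z":0,"yaw":0},{"grip":0.005,"x":0,"y":0,"z":0,"yaw":0}]' 18 >/dev/null; python3 tq.py
python3 -m crank '[{"grip":0.005,"x":0,"y":0,"z":0,"yaw":0},{"grip":0.005,"x":0,"y":0,"z":0,"yaw":0},{"grip":0.005,"x":0,"y":0,"z":0,"yaw":0},{"grip":0.005,"x":0,"y":0,"z":0,"yaw":0},{"grip":0.005,"x":0,"y":0,"z":0,"yaw":0}]' 14 >/dev/null; python3 tq.py
```

```text
T [0.095 0.076 0.044] F [-0.1 -0.9 -1.6] w 13.6 gf 25.0 [502.5  -2.2 249.8]
T [0.135 0.113 0.043] F [ 0.6  0.8 -1.7] w 14.0 gf 18.0 [501.6  -2.1 249.9]
T [ 0.136  0.142 -0.015] F [-0.4 -0.2 -3.1] w 13.9 gf 14.0 [501.6  -2.2 249.9]
```

```bash
cat > tilt.py <<'E'
from h import *
ref=cv2.imread("pics/s7.png").astype(int);a=grab_frame("side")[:,:,::-1].astype(int)
d=np.abs(a-ref).max(2)>40;d[:, :235]=0;d[:110]=0;d[240:]=0;d[:,310:]=0
n=d.sum();ys,xs=np.nonzero(d);print("chg",n,"c",(xs.mean().round(),ys.mean().round(),ys.max()) if n else "");s=state();print(s["gripper_force"].__round__(1),np.round(s["ee_pos"],1),np.round(s["torque"],2),s["time_s"])
cv2.imwrite("pics/cur.png",a)
E
python3 tilt.py
python3 -m crank '[{"grip":0.005,"x":0,"y":0,"z":0,"yaw":0},{"grip":0.005,"x":0,"y":0,"z":0,"yaw":0},{"grip":0.005,"x":0,"y":0,"z":0,"yaw":0},{"grip":0.005,"x":0,"y":0,"z":0,"yaw":0},{"grip":0.005,"x":0,"y":0,"z":0,"yaw":0}]' 11 >/dev/null; python3 tilt.py
python3 -m crank '[{"grip":0.005,"x":0,"y":0,"z":0,"yaw":0},{"grip":0.005,"x":0,"y":0,"z":0,"yaw":0},{"grip":0.005,"x":0,"y":0,"z":0,"yaw":0},{"grip":0.005,"x":0,"y":0,"z":0,"yaw":0},{"grip":0.005,"x":0,"y":0,"z":0,"yaw":0}]' 9 >/dev/null; python3 tilt.py
python3 -m crank '[{"grip":0.005,"x":0,"y":0,"z":0,"yaw":0},{"grip":0.005,"x":0,"y":0,"z":0,"yaw":0},{"grip":0.005,"x":0,"y":0,"z":0,"yaw":0},{"grip":0.005,"x":0,"y":0,"z":0,"yaw":0},{"grip":0.005,"x":0,"y":0,"z":0,"yaw":0}]' 7.5 >/dev/null; python3 tilt.py
```

```text
chg 703 c (np.float64(257.0), np.float64(139.0), np.int64(192))
14.0 [501.6  -2.2 249.8] [ 0.12  0.01 -0.04] 32.4667
chg 964 c (np.float64(258.0), np.float64(142.0), np.int64(192))
11.0 [501.7  -2.2 249.9] [0.11 0.04 0.01] 32.9333
chg 1123 c (np.float64(257.0), np.float64(145.0), np.int64(192))
9.0 [501.7  -2.2 249.9] [ 0.09 -0.02  0.01] 33.4
chg 1170 c (np.float64(256.0), np.float64(146.0), np.int64(192))
7.5 [501.7  -2.2 249.9] [ 0.12 -0.02  0.01] 33.8667[ WARN:0@0.605] global loadsave.cpp:1063 imwrite_ Unsupported depth image for selected encoder is fallbacked to CV_8U.
[ WARN:0@0.586] global loadsave.cpp:1063 imwrite_ Unsupported depth image for selected encoder is fallbacked to CV_8U.
[ WARN:0@0.631] global loadsave.cpp:1063 imwrite_ Unsupported depth image for selected encoder is fallbacked to CV_8U.
[ WARN:0@0.604] global loadsave.cpp:1063 imwrite_ Unsupported depth image for selected encoder is fallbacked to CV_8U.
```

```bash
python3 -c "
import cv2
a=cv2.imread('pics/cur.png');cv2.imwrite('pics/curc.png',cv2.resize(a[90:230,200:340],(560,560),interpolation=2))"
```

```text
(no output)
```

View pics/curc.png

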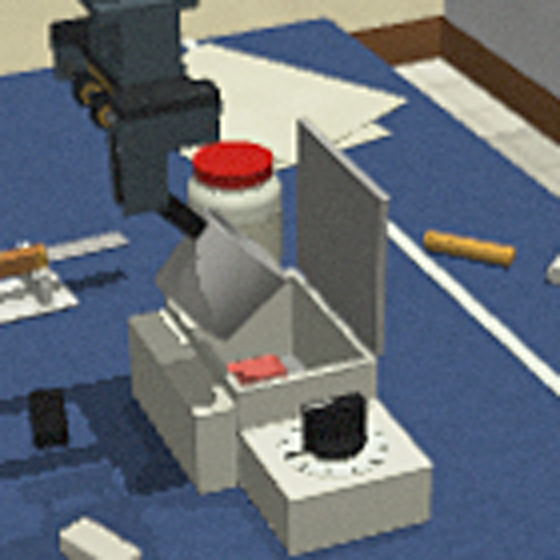

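```bash
sed -i 's/cv2.imwrite("pics\/cur.png",a)/cv2.imwrite("pics\/cur.png",a.astype(np.uint8))/' tilt.py
python3 -m crank '[{"grip":0.005,"x":-0.006,"y":0,"z":0,"yaw":0},{"grip":0.005,"x":-0.012,"y":0,"z":0,"yaw":0},{"grip":0.005,"x":-0.018,"y":0,"z":0,"yaw":0},{"grip":0.005,"x":-0.024,"y":0,"z":0,"yaw":0},{"grip":0.005,"x":-0.03,"y":0,"z":0,"yaw":0}]' 6 >/dev/null; python3 tilt.py
python3 -m crank '[{"grip":0.005,"x":-0.01,"y":0,"z":0,"yaw":0},{"grip":0.005,"x":-0.02,"y":0,"z":0,"yaw":0},{"grip":0.005,"x":-0.025,"y":0,"z":0,"yaw":0},{"grip":0.005,"x":-0.025,"y":0,"z":0,"yaw":0},{"grip":0.005,"x":-0.025,"y":0,"z":0,"yaw":0}]' 5 >/dev/null; python3 tilt.py
python3 - <<'E'
from h import *
a=cv2.imread("pics/cur.png");h,s,v=cv2.split(cv2.cvtColor(a,cv2.COLOR_BGR2HSV).astype(int))
r=((h<10)|(h>172))&(s>80)&(v>60);r[:145]=0;ys,xs=np.nonzero(r[:,230:320]);print("red px",len(xs),(xs.mean()+230,ys.mean()) if len(xs) else"")
b=cv2.imread("pics/s7.png");h,s,v=cv2.split(cv2.cvtColor(b,cv2.COLOR_BGR2HSV).astype(int));r=((h<10)|(h>172))&(s>80)&(v>60);r[:145]=0;print("before",r[:,230:320].sum())
E
```

```text
chg 1374 c (np.float64(256.0), np.float64(144.0), np.int64(212))
6.0 [533.8  -3.1 249.7] [ 0.05 -0.24 -0.03] 34.3333
chg 1654 c (np.float64(255.0), np.float64(145.0), np.int64(212))
5.0 [556.5  -3.7 249.7] [ 0.13 -0.08 -0.01] 34.8
red px 74 (np.float64(263.6621621621622), np.float64(184.43243243243242))
before 70
```

```bash
cat > look.py <<'E'
from h import *
b=grab_frame("top")[:,:,::-1].copy();a=cv2.imread("pics/cur.png")
cv2.imwrite("pics/look.png",np.hstack([cv2.resize(a[90:240,210:330],(440,550),interpolation=2),cv2.resize(b[130:240,170:242],(360,550),interpolation=2)]))
def red(i): h,s,v=cv2.split(cv2.cvtColor(i,cv2.COLOR_BGR2HSV).astype(int));return ((h<10)|(h>172))&(s>80)&(v>60)
print("red side",red(a)[145:,230:320].sum(),"top",red(b)[130:240,170:260].sum())
E
python3 -m crank '[{"grip":0.005,"x":0,"y":0,"z":0,"yaw":0},{"grip":0.005,"x":0,"y":0,"z":0,"yaw":0},{"grip":0.005,"x":0,"y":0,"z":0,"yaw":0},{"grip":0.005,"x":0,"y":0,"z":0,"yaw":0},{"grip":0.005,"x":0,"y":0,"z":0,"yaw":0}]' 4 >/dev/null; python3 tilt.py
python3 -m crank '[{"grip":0.005,"x":-0.005,"y":0,"z":0,"yaw":0},{"grip":0.005,"x":-0.01,"y":0,"z":0,"yaw":0},{"grip":0.005,"x":-0.015,"y":0,"z":0,"yaw":0},{"grip":0.005,"x":-0.02,"y":0,"z":0,"yaw":0},{"grip":0.005,"x":-0.02,"y":0,"z":0,"yaw":0}]' 3.5 >/dev/null; python3 tilt.py;python3 look.py
```

```text
chg 1659 c (np.float64(255.0), np.float64(145.0), np.int64(212))
4.0 [556.5  -3.7 250. ] [ 0.13 -0.05  0.04] 35.2667
chg 1812 c (np.float64(256.0), np.float64(141.0), np.int64(212))
3.5 [577.3  -4.3 249.6] [ 0.12 -0.12 -0.11] 35.7333
red side 70 top 146
```

View pics/look.png

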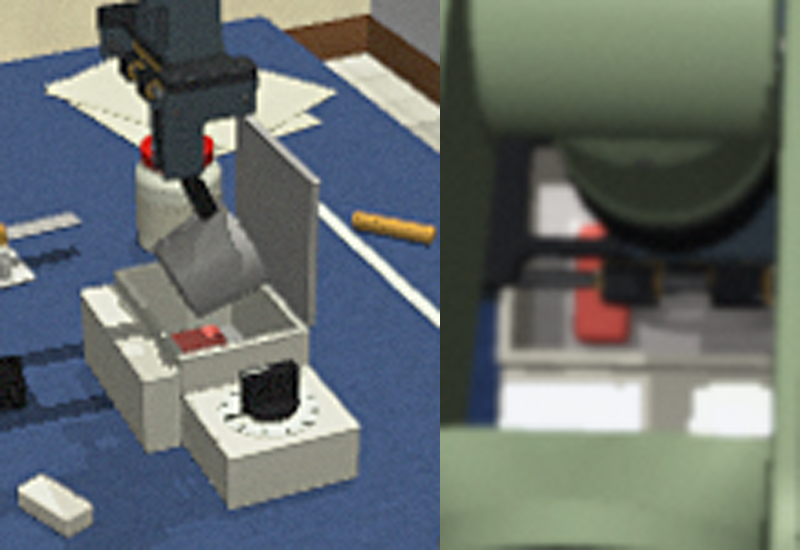

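```bash
python3 -m crank '[{"grip":0.005,"x":-0.006,"y":0,"z":-0.002,"yaw":0},{"grip":0.005,"x":-0.012,"y":0,"z":-0.004,"yaw":0},{"grip":0.005,"x":-0.018,"y":0,"z":-0.004,"yaw":0},{"grip":0.005,"x":-0.024,"y":0,"z":-0.004,"yaw":0},{"grip":0.005,"x":-0.03,"y":0,"z":-0.004,"yaw":0}]' 4 >/dev/null; python3 tilt.py; python3 tq.py
python3 -m crank '[{"grip":0.005,"x":-0.006,"y":0,"z":0,"yaw":0},{"grip":0.005,"x":-0.012,"y":0,"z":0,"yaw":0},{"grip":0.005,"x":-0.018,"y":0,"z":0,"yaw":0},{"grip":0.005,"x":-0.024,"y":0,"z":0,"yaw":0},{"grip":0.005,"x":-0.03,"y":0,"z":0,"yaw":0}]' 4 >/dev/null; python3 tilt.py;python3 tq.py
python3 -m crank '[{"grip":0.005,"x":-0.005,"y":0,"z":0,"yaw":0},{"grip":0.005,"x":-0.01,"y":0,"z":0,"yaw":0},{"grip":0.005,"x":-0.014,"y":0,"z":0,"yaw":0},{"grip":0.005,"x":-0.014,"y":0,"z":0,"yaw":0},{"grip":0.005,"x":-0.014,"y":0,"z":0,"yaw":0}]' 4 >/dev/null; python3 tilt.py;python3 tq.py
```

```text
chg 1793 c (np.float64(258.0), np.float64(138.0), np.int64(213))
4.0 [608.3  -5.1 253.7] [ 0.1  -0.18  0.01] 36.25
T [ 0.103 -0.175  0.014] F [ 1.7 -0.2 -1.2] w 13.6 gf 4.0 [608.3  -5.1 253.7]
chg 1883 c (np.float64(261.0), np.float64(139.0), np.int64(212))
4.0 [638.3  -6.  253.7] [ 0.06 -0.1   0.03] 36.7167
T [ 0.063 -0.099  0.03 ] F [ 0.5  0.3 -1.6] w 13.9 gf 4.0 [638.3  -6.  253.7]
chg 1939 c (np.float64(262.0), np.float64(139.0), np.int64(213))
4.0 [650.8  -6.3 253.8] [ 0.07 -0.2  -0.02] 37.1833
T [ 0.071 -0.204 -0.02 ] F [ 0.2 -0.2 -2.1] w 13.9 gf 4.0 [650.8  -6.3 253.8]
```

```bash
python3 -m crank '[{"grip":0.005,"x":0,"y":0,"z":0,"yaw":0},{"grip":0.005,"x":0,"y":0,"z":0,"yaw":0},{"grip":0.005,"x":0,"y":0,"z":0,"yaw":0},{"grip":0.005,"x":0.01,"y":0,"z":0,"yaw":0},{"grip":0.005,"x":0.02,"y":0,"z":0,"yaw":0}]' 40 >/dev/null; python3 tq.py
python3 -m crank '[{"grip":0.005,"x":0.01,"y":0,"z":0,"yaw":0},{"grip":0.005,"x":0.02,"y":0,"z":0,"yaw":0},{"grip":0.005,"x":0.028,"y":0,"z":0.003,"yaw":0},{"grip":0.005,"x":0.028,"y":0,"z":0.007,"yaw":0},{"grip":0.005,"x":0.028,"y":0,"z":0.01,"yaw":0}]' 40 >/dev/null; python3 tilt.py;python3 tq.py
python3 - <<'E'
from h import *
# dark handle pixels in side image below fingertips, back-projected on the vertical plane y=-28ish (heater -48?) through G
m=camera_model("side");s=state()["ee_pos"];a=cv2.imread("pics/cur.png");v=a.max(2)
G=np.array([s[0],s[1],s[2]+5]);print("G px",proj(m,G))
o=-np.array(m["R"]).T@m["t"]
pts=[]
for yy in range(100,240):
    for xx in range(225,320):
        if v[yy,xx]<45:
            _,d=ray(m,xx,yy);p=o+d*(G[1]-o[1])/d[1];pts.append((p[0]-G[0],p[2]-G[2]))
P=np.array(pts)
for lo in range(-120,0,10):
    q=P[(P[:,1]>=lo)&(P[:,1]<lo+10)&(abs(P[:,0])<80)]
    if len(q):print(lo,len(q),q[:,0].min().round(),np.median(q[:,0]).round(),q[:,0].max().round())
E
```

```text
T [ 0.129 -0.145  0.016] F [-0.2 -0.4 -2. ] w 13.8 gf 40.0 [630.6  -5.8 253.7]
chg 1968 c (np.float64(257.0), np.float64(140.0), np.int64(212))
40.0 [602.5  -5.  242.8] [ 0.12 -0.15 -0.05] 38.0667
T [ 0.12  -0.152 -0.055] F [ 0.3 -0.5 -3. ] w 13.8 gf 40.0 [602.5  -5.  242.8]
G px (np.float64(265.3570573263224), np.float64(131.51815396524162))
-80 3 -3.0 1.0 4.0
-70 14 -6.0 1.0 8.0
-60 14 -6.0 1.0 8.0
-50 14 -6.0 1.0 8.0
-40 15 -9.0 1.0 8.0
-30 9 -9.0 -2.0 5.0
-10 6 -18.0 -16.0 -15.0
```

```bash
cat > ang.py <<'E'
from h import *
m=camera_model("side");s=state();p=s["ee_pos"];a=grab_frame("side")[:,:,::-1];cv2.imwrite("pics/cur.png",a);v=a.max(2)
G=np.array([p[0],p[1],p[2]+5]);o=-np.array(m["R"]).T@m["t"];P=[]
for yy in range(90,250):
    for xx in range(200,330):
        if v[yy,xx]<45:
            d=ray(m,xx,yy)[1];q=o+d*(G[1]-o[1])/d[1];P.append((q[0]-G[0],q[2]-G[2]))
P=np.array(P);P=P[(P[:,1]<-28)&(P[:,1]>-85)&(abs(P[:,0])<90)]
if len(P)>20:
    vx,vy,x0,y0=cv2.fitLine(P.astype(np.float32),cv2.DIST_HUBER,0,.01,.01).ravel()
    if vy>0:vx,vy=-vx,-vy
    print("tilt %.0f"%np.degrees(np.arctan2(-vy,vx)),"n",len(P),"line at",np.round([x0,y0]))
else: print("few",len(P))
print("G heater x %.1f z %.1f"%(G[0]-613.2,G[2]),"F",np.round(s["force"],1),"gf",s["gripper_force"],"t %.1f"%s["time_s"])
h,s_,v_=cv2.split(cv2.cvtColor(a,cv2.COLOR_BGR2HSV).astype(int));r=((h<10)|(h>172))&(s_>80)&(v_>60);print("red",r[145:,230:320].sum())
E
python3 -m crank '[{"grip":0.005,"x":-0.004,"y":0,"z":0.002,"yaw":0},{"grip":0.005,"x":-0.004,"y":0,"z":0.004,"yaw":0},{"grip":0.005,"x":-0.004,"y":0,"z":0.006,"yaw":0},{"grip":0.005,"x":-0.004,"y":0,"z":0.008,"yaw":0},{"grip":0.005,"x":-0.004,"y":0,"z":0.01,"yaw":0}]' 9 >/dev/null; python3 ang.py
python3 -m crank '[{"grip":0.005,"x":-0.003,"y":0,"z":0.003,"yaw":0},{"grip":0.005,"x":-0.006,"y":0,"z":0.006,"yaw":0},{"grip":0.005,"x":-0.01,"y":0,"z":0.009,"yaw":0},{"grip":0.005,"x":-0.015,"y":0,"z":0.012,"yaw":0},{"grip":0.005,"x":-0.02,"y":0,"z":0.015,"yaw":0}]' 9 >/dev/null; python3 ang.py
```

```text
tilt 84 n 63 line at [  1. -51.]
G heater x -6.0 z 238.8 F [ 0.3 -0.7 -1. ] gf 8.999900668859482 t 38.5
red 63
tilt 83 n 63 line at [  1. -51.]
G heater x 13.9 z 223.4 F [ 0.2  0.4 -2.2] gf 8.999925255775452 t 39.0
red 25
```

```bash
python3 -m crank '[{"grip":0.005,"x":0,"y":0,"z":-0.01,"yaw":0},{"grip":0.005,"x":0,"y":0,"z":-0.024,"yaw":0},{"grip":0.005,"x":0.01,"y":0,"z":-0.026,"yaw":0},{"grip":0.005,"x":0.02,"y":0,"z":-0.026,"yaw":0},{"grip":0.005,"x":0.032,"y":0,"z":-0.026,"yaw":0}]' 9 >/dev/null; python3 ang.py
python3 -m crank '[{"grip":0.005,"x":0,"y":0,"z":0.004,"yaw":0},{"grip":0.005,"x":0,"y":0,"z":0.008,"yaw":0},{"grip":0.005,"x":0,"y":0,"z":0.012,"yaw":0},{"grip":0.005,"x":0,"y":0,"z":0.014,"yaw":0},{"grip":0.005,"x":0,"y":0,"z":0.016,"yaw":0}]' 9 >/dev/null; python3 ang.py
```

```text
tilt 84 n 66 line at [  2. -51.]
G heater x -19.8 z 250.0 F [-0.1  0.2 -2.1] gf 8.999907374382019 t 39.4
red 69
tilt 91 n 57 line at [  1. -48.]
G heater x -14.4 z 237.9 F [ 3.9 -0.6 13.3] gf 9.00057390332222 t 39.9
red 72
```

```bash
python3 -m crank '[{"grip":0.005,"x":-0.002,"y":0,"z":0.001,"yaw":0},{"grip":0.005,"x":-0.004,"y":0,"z":0.002,"yaw":0},{"grip":0.005,"x":-0.006,"y":0,"z":0.004,"yaw":0},{"grip":0.005,"x":-0.008,"y":0,"z":0.006,"yaw":0},{"grip":0.005,"x":-0.01,"y":0,"z":0.008,"yaw":0}]' 7 >/dev/null; python3 ang.py
python3 -m crank '[{"grip":0.005,"x":-0.002,"y":0,"z":0.001,"yaw":0},{"grip":0.005,"x":-0.004,"y":0,"z":0.003,"yaw":0},{"grip":0.005,"x":-0.007,"y":0,"z":0.005,"yaw":0},{"grip":0.005,"x":-0.01,"y":0,"z":0.007,"yaw":0},{"grip":0.005,"x":-0.012,"y":0,"z":0.009,"yaw":0}]' 7 >/dev/null; python3 ang.py
```

```text
tilt 97 n 54 line at [ -0. -45.]
G heater x -4.8 z 229.1 F [3.5 1.  9.9] gf 7.000277861952782 t 40.4
red 70
tilt 90 n 46 line at [ -4. -43.]
G heater x 7.1 z 219.6 F [3.2 0.2 7.8] gf 7.000230029225349 t 40.8
red 67
```

```bash
python3 -m crank '[{"grip":0.005,"x":-0.003,"y":0,"z":0.001,"yaw":0},{"grip":0.005,"x":-0.006,"y":0,"z":0.003,"yaw":0},{"grip":0.005,"x":-0.009,"y":0,"z":0.005,"yaw":0},{"grip":0.005,"x":-0.012,"y":0,"z":0.007,"yaw":0},{"grip":0.005,"x":-0.015,"y":0,"z":0.009,"yaw":0}]' 7 >/dev/null; python3 ang.py
python3 -m crank '[{"grip":0.005,"x":-0.002,"y":0,"z":0.002,"yaw":0},{"grip":0.005,"x":-0.004,"y":0,"z":0.004,"yaw":0},{"grip":0.005,"x":-0.006,"y":0,"z":0.006,"yaw":0},{"grip":0.005,"x":-0.008,"y":0,"z":0.008,"yaw":0},{"grip":0.005,"x":-0.01,"y":0,"z":0.01,"yaw":0}]' 7 >/dev/null; python3 ang.py
python3 - <<'E'
from h import *
m=camera_model("side");p=state()["ee_pos"];a=cv2.imread("pics/cur.png");v=a.max(2);G=p+[0,0,5];o=-np.array(m["R"]).T@m["t"];P=[]
for yy in range(90,250):
    for xx in range(200,330):
        if v[yy,xx]<45:
            d=ray(m,xx,yy)[1];q=o+d*(G[1]-o[1])/d[1];P.append((q[0]-G[0],q[2]-G[2]))
P=np.array(P)
for lo in range(-100,0,6):
    q=P[(P[:,1]>=lo)&(P[:,1]<lo+6)&(abs(P[:,0])<80)]
    if len(q):print(lo,len(q),q[:,0].min().round(),np.median(q[:,0]).round(),q[:,0].max().round())
E
```

```text
tilt 119 n 43 line at [ -7. -40.]
G heater x 21.0 z 209.6 F [ 2.4 -0.8  4.4] gf 7.000097706913948 t 41.3
red 51
tilt 130 n 40 line at [ -9. -39.]
G heater x 31.1 z 199.6 F [3.9 0.5 5.6] gf 7.000191807746887 t 41.8
red 43
-52 8 -18.0 -11.0 -4.0
-46 10 -22.0 -13.0 -4.0
-40 11 -18.0 -11.0 -1.0
-34 10 -18.0 -9.0 3.0
-28 6 -14.0 -6.0 3.0
-22 1 -14.0 -14.0 -14.0
-16 2 -14.0 -14.0 -14.0
-10 3 -18.0 -18.0 -14.0
-4 4 -18.0 -16.0 -14.0
```

```bash
python3 -m crank '[{"grip":0.005,"x":0,"y":0,"z":0,"yaw":0},{"grip":0.005,"x":0,"y":0,"z":0,"yaw":0},{"grip":0.005,"x":0,"y":0,"z":-0.006,"yaw":0},{"grip":0.005,"x":0,"y":0,"z":-0.014,"yaw":0},{"grip":0.005,"x":0,"y":0,"z":-0.022,"yaw":0}]' 55 >/dev/null; python3 ang.py
python3 -m crank '[{"grip":0.005,"x":0.035,"y":0,"z":0,"yaw":0},{"grip":0.005,"x":0.035,"y":0,"z":0,"yaw":0},{"grip":0.005,"x":0.02,"y":0,"z":0,"yaw":0},{"grip":0.005,"x":0.005,"y":0,"z":0,"yaw":0},{"grip":0.005,"x":0.035,"y":0,"z":0,"yaw":0}]' 55 >/dev/null
python3 -m crank '[{"grip":0.005,"x":-0.015,"y":0,"z":0,"yaw":0},{"grip":0.005,"x":-0.03,"y":0,"z":0,"yaw":0},{"grip":0.005,"x":0.005,"y":0,"z":0,"yaw":0},{"grip":0.005,"x":-0.015,"y":0,"z":0,"yaw":0},{"grip":0.005,"x":-0.03,"y":0,"z":0,"yaw":0}]' 55 >/dev/null
python3 -m crank '[{"grip":0.005,"x":0.035,"y":0,"z":0,"yaw":0},{"grip":0.005,"x":0.02,"y":0,"z":0,"yaw":0},{"grip":0.005,"x":0.005,"y":0,"z":0,"yaw":0},{"grip":0.005,"x":0.035,"y":0,"z":0,"yaw":0},{"grip":0.005,"x":0.03,"y":0,"z":0,"yaw":0}]' 55 >/dev/null; python3 ang.py; python3 tq.py
```

```text
tilt 142 n 42 line at [-11. -39.]
G heater x 27.2 z 219.3 F [ 0.2 -0.6 -1.4] gf 54.99942362308502 t 42.2
red 72
tilt 142 n 34 line at [ -7. -38.]
G heater x -11.3 z 218.6 F [-1.5 -1.  -1.9] gf 54.99941825866699 t 43.5
red 79
T [ 0.119 -0.306 -0.011] F [ 1.4  0.3 -1. ] w 14.0 gf 55.0 [605.5  -5.  214.5]
```

```bash
cat > wt.py <<'E'
from h import *
F=[]
for i in range(12):
    im=grab_frame("top");F.append(state()["force"][2])
print("Fz %.2f +- %.2f"%(np.mean(F),np.std(F)/12**.5),state()["ee_pos"].round(1))
b=im[:,:,::-1].copy();cv2.imwrite("pics/curtop.png",b)
h,s,v=cv2.split(cv2.cvtColor(b,cv2.COLOR_BGR2HSV).astype(int));r=((h<10)|(h>172))&(s>80)&(v>60);n,l,st,c=cv2.connectedComponentsWithStats(r[150:240,170:290].astype(np.uint8))
m=camera_model("top")
for i in range(1,n):
    if st[i,4]>8:print("red",st[i],onz(m,c[i][0]+170,c[i][1]+150,25).round())
E
python3 wt.py
```

```text
Fz -1.40 +- 0.14 [606.7  -5.1 214.9]
red [ 27  26  11  14 137] [619.  62.  25.]
```

```bash
python3 -m crank '[{"grip":0.005,"x":0,"y":0,"z":-0.02,"yaw":0},{"grip":0.005,"x":0,"y":0,"z":-0.04,"yaw":0},{"grip":0.005,"x":0,"y":0,"z":-0.06,"yaw":0},{"grip":0.005,"x":0.03,"y":-0.02,"z":-0.06,"yaw":0},{"grip":0.005,"x":0.06,"y":-0.04,"z":-0.06,"yaw":0}]' 55 >/dev/null
python3 -m crank '[{"grip":0.005,"x":0.02,"y":-0.03,"z":0,"yaw":0},{"grip":0.005,"x":0.04,"y":-0.06,"z":0,"yaw":0},{"grip":0.005,"x":0.06,"y":-0.09,"z":0,"yaw":0},{"grip":0.005,"x":0.08,"y":-0.12,"z":0,"yaw":0},{"grip":0.005,"x":0.1,"y":-0.15,"z":0,"yaw":0}]' 55 >/dev/null
python3 -m crank '[{"grip":0.005,"x":0,"y":0,"z":0,"yaw":0},{"grip":0.005,"x":0,"y":0,"z":0,"yaw":0},{"grip":0.005,"x":0,"y":0,"z":0,"yaw":0},{"grip":0.005,"x":0,"y":0,"z":0,"yaw":0},{"grip":0.005,"x":0,"y":0,"z":0,"yaw":0}]' 55 >/dev/null
python3 wt.py; python3 ang.py
python3 - <<'E'
from h import *
b=cv2.imread("pics/curtop.png");h,s,v=cv2.split(cv2.cvtColor(b,cv2.COLOR_BGR2HSV).astype(int));r=((h<10)|(h>172))&(s>80)&(v>60);r[:150,:140]=0
n,l,st,c=cv2.connectedComponentsWithStats(r.astype(np.uint8))
for i in range(1,n):
    if st[i,4]>5:print("all red",st[i],onz(camera_model("top"),*c[i],20).round())
E
```

```text
Fz -1.82 +- 0.16 [ 441.4 -190.6  274.9]
red [ 40  16  17  20 214] [644.  16.  25.]
red [ 59  16  13  25 200] [634. -32.  25.]
red [ 27  25  11  23 250] [610.  61.  25.]
tilt 125 n 48 line at [ -7. -39.]
G heater x -171.8 z 279.9 F [ 0.   0.2 -2.4] gf 54.9994683265686 t 46.0
red 81
all red [ 93 150  30  13 294] [702. 327.  20.]
all red [210 166  17  20 214] [646.  16.  20.]
all red [229 166  13  25 200] [635. -32.  20.]
all red [197 175  11  23 250] [611.  61.  20.]
```

```bash
sed -i 's/print("tilt %.0f"/q=np.median(P[P[:,1]<-36],0);print("phi %.0f"%np.degrees(np.arctan2(-q[1],q[0])),"tilt %.0f"/; s/"red",r/"red",P[:,1].min(),r/' ang.py
python3 -m crank '[{"grip":0.005,"x":-0.02,"y":0.03,"z":0,"yaw":0},{"grip":0.005,"x":-0.04,"y":0.06,"z":0,"yaw":0},{"grip":0.005,"x":-0.06,"y":0.09,"z":0,"yaw":0},{"grip":0.005,"x":-0.08,"y":0.12,"z":0,"yaw":0},{"grip":0.005,"x":-0.1,"y":0.15,"z":0,"yaw":0}]' 55 >/dev/null
python3 -m crank '[{"grip":0.005,"x":-0.02,"y":0.015,"z":0,"yaw":0},{"grip":0.005,"x":-0.04,"y":0.03,"z":0,"yaw":0},{"grip":0.005,"x":-0.06,"y":0.04,"z":0,"yaw":0},{"grip":0.005,"x":-0.072,"y":0.04,"z":0,"yaw":0},{"grip":0.005,"x":-0.072,"y":0.04,"z":0,"yaw":0}]' 55 >/dev/null;python3 ang.py
python3 -m crank '[{"grip":0.005,"x":0,"y":0,"z":0,"yaw":0},{"grip":0.005,"x":0,"y":0,"z":0,"yaw":0},{"grip":0.005,"x":0,"y":0,"z":0,"yaw":0},{"grip":0.005,"x":0,"y":0,"z":0,"yaw":0},{"grip":0.005,"x":0,"y":0,"z":0,"yaw":0}]' 5 >/dev/null;python3 ang.py
python3 -m crank '[{"grip":0.005,"x":0,"y":0,"z":0,"yaw":0},{"grip":0.005,"x":0,"y":0,"z":0,"yaw":0},{"grip":0.005,"x":0,"y":0,"z":0,"yaw":0},{"grip":0.005,"x":0,"y":0,"z":0,"yaw":0},{"grip":0.005,"x":0,"y":0,"z":0,"yaw":0}]' 4 >/dev/null;python3 ang.py; python3 tq.py
```

```text
phi 103 tilt 132 n 35 line at [ -7. -39.]
G heater x 7.6 z 278.9 F [-0.4  0.3 -0.9] gf 54.99943256378174 t 46.9
red -49.70768255135249 76
phi 100 tilt 91 n 38 line at [ -7. -39.]
G heater x 5.0 z 280.3 F [-0.5  0.2 -1.2] gf 4.999977573752403 t 47.4
red -50.60957613907806 76
phi 100 tilt 141 n 39 line at [ -7. -38.]
G heater x 5.5 z 279.9 F [ 0.8 -0.1 -1.7] gf 3.99999238550663 t 47.8
red -50.357149494025975 77
T [ 0.109 -0.222 -0.01 ] F [ 0.1  0.2 -2.2] w 14.1 gf 4.0 [618.6  -5.4 274.8]
```

```bash
python3 -m crank '[{"grip":0.005,"x":-0.01,"y":0,"z":0.02,"yaw":0},{"grip":0.005,"x":-0.02,"y":0,"z":0.04,"yaw":0},{"grip":0.005,"x":-0.026,"y":0,"z":0.06,"yaw":0},{"grip":0.005,"x":-0.026,"y":0,"z":0.075,"yaw":0},{"grip":0.005,"x":-0.026,"y":0,"z":0.085,"yaw":0}]' 9 >/dev/null;python3 ang.py
python3 -m crank '[{"grip":0.005,"x":0.006,"y":0,"z":0,"yaw":0},{"grip":0.005,"x":0.012,"y":0,"z":0,"yaw":0},{"grip":0.005,"x":0.018,"y":0,"z":-0.003,"yaw":0},{"grip":0.005,"x":0.024,"y":0,"z":-0.006,"yaw":0},{"grip":0.005,"x":0.03,"y":0,"z":-0.009,"yaw":0}]' 9 >/dev/null;python3 ang.py
python3 -m crank '[{"grip":0.005,"x":0.006,"y":0,"z":-0.003,"yaw":0},{"grip":0.005,"x":0.012,"y":0,"z":-0.006,"yaw":0},{"grip":0.005,"x":0.018,"y":0,"z":-0.009,"yaw":0},{"grip":0.005,"x":0.024,"y":0,"z":-0.012,"yaw":0},{"grip":0.005,"x":0.03,"y":0,"z":-0.014,"yaw":0}]' 9 >/dev/null;python3 ang.py
```

```text
phi 98 tilt 141 n 32 line at [ -8. -38.]
G heater x 33.1 z 194.0 F [5.9 0.3 8.5] gf 9.000100046396255 t 48.3
red -48.0009041634498 46
phi 82 tilt 142 n 31 line at [  4. -37.]
G heater x 4.2 z 207.3 F [ 4.2 -0.   4.5] gf 8.999918550252914 t 48.8
red -47.637936500733986 74
phi 71 tilt 92 n 26 line at [ 14. -37.]
G heater x -31.0 z 217.3 F [-0.   0.5 -2.3] gf 8.999953866004944 t 49.2
red -46.69239320127181 88
```

```bash
python3 -m crank '[{"grip":0.005,"x":0.007,"y":0,"z":0,"yaw":0},{"grip":0.005,"x":0.014,"y":0,"z":0,"yaw":0},{"grip":0.005,"x":0.021,"y":0,"z":0,"yaw":0},{"grip":0.005,"x":0.028,"y":0,"z":0,"yaw":0},{"grip":0.005,"x":0.035,"y":0,"z":0,"yaw":0}]' 9 >/dev/null;python3 ang.py
python3 -m crank '[{"grip":0.005,"x":0.007,"y":0,"z":0.001,"yaw":0},{"grip":0.005,"x":0.014,"y":0,"z":0.002,"yaw":0},{"grip":0.005,"x":0.021,"y":0,"z":0.003,"yaw":0},{"grip":0.005,"x":0.028,"y":0,"z":0.004,"yaw":0},{"grip":0.005,"x":0.035,"y":0,"z":0.005,"yaw":0}]' 11 >/dev/null;python3 ang.py
```

```text
phi 64 tilt 44 n 26 line at [ 21. -37.]
G heater x -63.9 z 218.3 F [1.3 0.4 3.4] gf 8.999934196472168 t 49.7
red -45.60038597417565 88
few 17
G heater x -98.8 z 213.4 F [ 1.6 -0.5  1.9] gf 10.999935865402222 t 50.2
red -40.105347599225695 83
```

```bash
python3 -m crank '[{"grip":0.005,"x":0.007,"y":0,"z":0.003,"yaw":0},{"grip":0.005,"x":0.014,"y":0,"z":0.007,"yaw":0},{"grip":0.005,"x":0.021,"y":0,"z":0.011,"yaw":0},{"grip":0.005,"x":0.028,"y":0,"z":0.015,"yaw":0},{"grip":0.005,"x":0.035,"y":0,"z":0.02,"yaw":0}]' 14 >/dev/null;python3 ang.py
python3 -m crank '[{"grip":0.005,"x":0,"y":0,"z":0,"yaw":0},{"grip":0.005,"x":0,"y":0,"z":0,"yaw":0},{"grip":0.005,"x":0,"y":0,"z":0,"yaw":0},{"grip":0.005,"x":0,"y":0,"z":-0.02,"yaw":0},{"grip":0.005,"x":0,"y":0,"z":-0.05,"yaw":0}]' 60 >/dev/null;python3 ang.py
python3 - <<'E'
from h import *
# dark handle pixels relative to G in the side view
m=camera_model("side");p=state()["ee_pos"];a=cv2.imread("pics/cur.png");v=a.max(2);G=p+[0,0,5];o=-np.array(m["R"]).T@m["t"];P=[]
for yy in range(90,250):
    for xx in range(200,330):
        if v[yy,xx]<45:
            d=ray(m,xx,yy)[1];q=o+d*(G[1]-o[1])/d[1];P.append((q[0]-G[0],q[2]-G[2]))
P=np.array(P)
for lo in range(16,90,6):
    q=P[(P[:,0]>=lo)&(P[:,0]<lo+6)&(P[:,1]<10)&(P[:,1]>-70)]
    if len(q):print("X",lo,len(q),q[:,1].min().round(),np.median(q[:,1]).round(),q[:,1].max().round())
E
python3 wt.py
```

```text
few 0
G heater x -133.2 z 195.6 F [-5.  -0.2 18.8] gf 13.999314308166504 t 50.6
few 0
G heater x -136.8 z 240.1 F [-0.3  0.4 -1.3] gf 60.000046491622925 t 51.1
X 16 6 -8.0 0.0 8.0
X 22 13 -13.0 -2.0 8.0
X 28 14 -21.0 -9.0 3.0
X 34 14 -29.0 -17.0 -5.0
X 40 12 -33.0 -24.0 -13.0
X 46 3 -28.0 -25.0 -21.0
Fz -1.47 +- 0.16 [479.5  -1.6 237.4]
red [40 16 16  7 98] [658.  17.  25.]
red [64 16  8 18 70] [652. -36.  25.]Traceback (most recent call last):
  File "ang.py", line 15, in <module>
    h,s_,v_=cv2.split(cv2.cvtColor(a,cv2.COLOR_BGR2HSV).astype(int));r=((h<10)|(h>172))&(s_>80)&(v_>60);print("red",P[:,1].min(),r[145:,230:320].sum())
                                                                                                                    ~~~~~~~~~~^^
    return umr_minimum(a, axis, None, out, keepdims, initial, where)
ValueError: zero-size array to reduction operation minimum which has no identity
Traceback (most recent call last):
  File "ang.py", line 15, in <module>
    h,s_,v_=cv2.split(cv2.cvtColor(a,cv2.COLOR_BGR2HSV).astype(int));r=((h<10)|(h>172))&(s_>80)&(v_>60);print("red",P[:,1].min(),r[145:,230:320].sum())
                                                                                                                    ~~~~~~~~~~^^
ValueError: zero-size array to reduction operation minimum which has no identity
```

Run:
```python
from h import *
for cam,f in(("top","pics/curtop.png"),("side","pics/cur.png")):
    b=cv2.imread(f);m=camera_model(cam);u,v=map(int,proj(m,(536,-340,6)))
    h,s,vv=cv2.split(cv2.cvtColor(b,cv2.COLOR_BGR2HSV).astype(int));k=((s<60)&(vv>140)).astype(np.uint8);w=np.zeros_like(k);w[v-30:v+30,u-40:u+40]=k[v-30:v+30,u-40:u+40]
    n,l,st,c=cv2.connectedComponentsWithStats(w);i=1+np.argmax(st[1:,4]);print(cam,st[i],onz(m,*c[i],6).round(1))
to(536-91*np.cos(np.radians(33)),-340+91*np.sin(np.radians(33)),240,147)
```

```text
top [ 325  196   41   40 1256] [ 529.9 -337.1    6. ]
side [271 250  41  28 832] [ 529.3 -338.8    6. ]
shift m: x 0.0118 y -0.2893 z -0.0026 yaw 0.5481 at [479.5  -1.6 237.4] [-1.7999e+02 -5.0000e-02  1.7840e+02] F [ 0.4 -0.3 -2.2] w 13.9 gf 60.0 t 51.8
```

```bash
python3 -m crank '[{"grip":0.005,"x":0,"y":-0.02,"z":0,"yaw":0},{"grip":0.005,"x":-0.005,"y":-0.05,"z":0,"yaw":0},{"grip":0.005,"x":-0.01,"y":-0.085,"z":0,"yaw":0},{"grip":0.005,"x":-0.015,"y":-0.12,"z":0,"yaw":0},{"grip":0.005,"x":-0.024,"y":-0.155,"z":0,"yaw":0}]' 60 >/dev/null
python3 -m crank '[{"grip":0.005,"x":-0.005,"y":-0.035,"z":0,"yaw":0},{"grip":0.005,"x":-0.01,"y":-0.07,"z":0,"yaw":0.1},{"grip":0.005,"x":-0.015,"y":-0.105,"z":0,"yaw":0.2},{"grip":0.005,"x":-0.02,"y":-0.14,"z":0,"yaw":0.3},{"grip":0.005,"x":-0.024,"y":-0.17,"z":0,"yaw":0.4}]' 60 >/dev/null
python3 -m crank '[{"grip":0.005,"x":0,"y":0,"z":0,"yaw":0.1},{"grip":0.005,"x":0,"y":0,"z":0,"yaw":0.148},{"grip":0.005,"x":0,"y":0,"z":0,"yaw":0.148},{"grip":0.005,"x":0,"y":0,"z":0,"yaw":0.148},{"grip":0.005,"x":0,"y":0,"z":0,"yaw":0.148}]' 60 >/dev/null
python3 - <<'E'
from h import *
to(518,-330,145,147)
# handle seen in side view, back-projected onto the vertical plane of the cup axis
m=camera_model("side");a=grab_frame("side")[:,:,::-1];cv2.imwrite("pics/cur.png",a);v=a.max(2);p=state()["ee_pos"];G=p+[0,0,5];o=-np.array(m["R"]).T@m["t"]
w=np.radians(state()["ee_rot"][2]);u=-np.array([np.cos(w),np.sin(w),0]);n=np.array([-u[1],u[0],0]);P=[]
gu,gv=map(int,proj(m,G));print(gu,gv)
for yy in range(gv-10,gv+60):
    for xx in range(gu-20,gu+60):
        if v[yy,xx]<45:
            d=ray(m,xx,yy)[1];q=o+d*((G-o)@n)/(d@n)-G;P.append((q@u,q[2]))
P=np.array(P)
for lo in range(16,90,6):
    q=P[(P[:,0]>=lo)&(P[:,0]<lo+6)&(P[:,1]<10)&(P[:,1]>-90)]
    if len(q):print("X",lo,len(q),q[:,1].min().round(),np.median(q[:,1]).round(),q[:,1].max().round())
E
```

```text
shift m: x -0.0008 y -0.0025 z 0.0929 yaw 0.0018 at [ 518.6 -327.5  237.9] [-1.7999e+02 -1.0000e-02  1.4710e+02] F [-0.5 -0.9 -1.4] w 13.6 gf 60.0 t 53.0
285 189
X 16 8 -7.0 3.0 8.0
X 22 12 -3.0 4.0 8.0
X 28 15 -12.0 -0.0 9.0
X 34 23 -18.0 -2.0 9.0
X 40 24 -26.0 -13.0 1.0
X 46 11 -20.0 -13.0 -5.0
X 52 2 -16.0 -15.0 -13.0
```

```bash
python3 -m crank '[{"grip":0.005,"x":0,"y":-0.002,"z":0.025,"yaw":0},{"grip":0.005,"x":0,"y":-0.002,"z":0.05,"yaw":0},{"grip":0.005,"x":0,"y":-0.002,"z":0.075,"yaw":0},{"grip":0.005,"x":0,"y":-0.002,"z":0.09,"yaw":0},{"grip":0.005,"x":0,"y":-0.002,"z":0.093,"yaw":0}]' 60 >/dev/null;python3 tq.py
python3 -m crank '[{"grip":0.005,"x":0,"y":0,"z":0.005,"yaw":0},{"grip":0.005,"x":0,"y":0,"z":0.01,"yaw":0},{"grip":0.005,"x":0.002,"y":0,"z":0.015,"yaw":0},{"grip":0.005,"x":0.005,"y":0,"z":0.02,"yaw":0},{"grip":0.005,"x":0.01,"y":0,"z":0.025,"yaw":0}]' 15 >/dev/null;python3 tq.py
python3 -m crank '[{"grip":0.005,"x":0.005,"y":0,"z":0.003,"yaw":0},{"grip":0.005,"x":0.01,"y":0,"z":0.006,"yaw":0},{"grip":0.005,"x":0.015,"y":0,"z":0.01,"yaw":0},{"grip":0.005,"x":0.02,"y":0,"z":0.014,"yaw":0},{"grip":0.005,"x":0.025,"y":0,"z":0.018,"yaw":0}]' 15 >/dev/null;python3 tq.py
```

```text
T [ 0.095 -0.07   0.   ] F [-0.   0.8 -2.2] w 13.3 gf 60.0 [ 515.9 -327.9  141.8]
T [ 0.101 -0.048  0.03 ] F [-0.2 -0.2 -1.8] w 13.9 gf 15.0 [ 509.4 -324.2  120.2]
T [ 0.58   0.692 -0.008] F [-6.9  3.9 17.6] w 14.0 gf 15.0 [ 487.6 -310.   105.2]
```

```bash
python3 -m crank '[{"grip":0.005,"x":0.005,"y":0,"z":0.003,"yaw":0},{"grip":0.005,"x":0.009,"y":0,"z":0.007,"yaw":0},{"grip":0.005,"x":0.013,"y":0,"z":0.012,"yaw":0},{"grip":0.005,"x":0.017,"y":0,"z":0.017,"yaw":0},{"grip":0.005,"x":0.02,"y":0,"z":0.022,"yaw":0}]' 10 >/dev/null;python3 tq.py
python3 -m crank '[{"grip":0.005,"x":0.003,"y":0,"z":0.005,"yaw":0},{"grip":0.005,"x":0.006,"y":0,"z":0.01,"yaw":0},{"grip":0.005,"x":0.009,"y":0,"z":0.015,"yaw":0},{"grip":0.005,"x":0.011,"y":0,"z":0.02,"yaw":0},{"grip":0.005,"x":0.013,"y":0,"z":0.025,"yaw":0}]' 10 >/dev/null;python3 tq.py
python3 - <<'E'
from h import *
snap("side","pics/s9.png");m=camera_model("side")
a=cv2.imread("pics/s9.png");s=state()["ee_pos"];u,v=map(int,proj(m,(530,-338,40)));cv2.imwrite("pics/s9c.png",cv2.resize(a[v-45:v+45,u-60:u+60],(800,600),interpolation=2))
E
```

```text
T [0.405 0.364 0.037] F [-4.1  3.   6.7] w 14.2 gf 10.0 [ 469.4 -298.2   81.3]
T [0.112 0.018 0.017] F [-2.2  1.4  1.9] w 13.6 gf 10.0 [ 460.3 -292.3   54.6]
```

```bash
python3 -m crank '[{"grip":0.03,"x":0,"y":0,"z":0,"yaw":0},{"grip":0.03,"x":0,"y":0,"z":0,"yaw":0},{"grip":0.03,"x":0,"y":0,"z":0,"yaw":0},{"grip":0.05,"x":0,"y":0,"z":0,"yaw":0},{"grip":0.05,"x":0,"y":0,"z":0,"yaw":0}]' 10 >/dev/null
python3 -m crank '[{"grip":0.05,"x":0,"y":0,"z":-0.02,"yaw":0},{"grip":0.05,"x":0,"y":0,"z":-0.05,"yaw":0},{"grip":0.05,"x":0,"y":0,"z":-0.09,"yaw":0},{"grip":0.05,"x":0,"y":0,"z":-0.13,"yaw":0},{"grip":0.05,"x":0.03,"y":0,"z":-0.17,"yaw":0}]' 10 >/dev/null
python3 -m crank '[{"grip":0.05,"x":0.03,"y":0,"z":-0.01,"yaw":0},{"grip":0.05,"x":0.06,"y":0,"z":-0.02,"yaw":0},{"grip":0.05,"x":0.09,"y":0,"z":-0.02,"yaw":0},{"grip":0.05,"x":0.11,"y":0,"z":-0.02,"yaw":0},{"grip":0.05,"x":0.11,"y":0,"z":-0.02,"yaw":0}]' 10
python3 - <<'E'
from h import *
b=snap("top","pics/t9.png")[:,:,::-1].copy();a=snap("side","pics/s9.png")[:,:,::-1].copy()
mt,ms=camera_model("top"),camera_model("side")
u,v=map(int,proj(mt,(530,-338,40)));U,V=map(int,proj(ms,(530,-338,40)));wu,wv=map(int,proj(mt,(613,20,20)))
o=np.zeros((600,800,3),np.uint8)
o[:300,:400]=cv2.resize(b[v-30:v+30,u-40:u+40],(400,300),interpolation=2)
o[:300,400:]=cv2.resize(a[V-36:V+36,U-48:U+48],(400,300),interpolation=2)
o[300:,:400]=cv2.resize(b[wv-30:wv+30,wu-40:wu+40],(400,300),interpolation=2)
U,V=map(int,proj(ms,(613,0,90)));o[300:,400:]=cv2.resize(a[V-45:V+45,U-60:U+60],(400,300),interpolation=2)
cv2.imwrite("pics/final.png",o)
h,s,vv=cv2.split(cv2.cvtColor(b,cv2.COLOR_BGR2HSV).astype(int));r=((h<10)|(h>172))&(s>80)&(vv>60);n,l,st,c=cv2.connectedComponentsWithStats(r.astype(np.uint8))
for i in range(1,n):
    if st[i,4]>4:print("red",st[i],onz(mt,*c[i],25).round())
E
```

```text
time_s: 56.43
ee_pos: [344.1, -216.8, 238.7]
ee_rot: [-180.0, -0.1, 147.0]
force: [-0.3, 0.1, 0.6]
gripper_width: 50.0
gripper_force: 0.0
red [ 92 133  32  30 738] [722. 326.  25.]
red [210 166  17  20 213] [644.  16.  25.]
red [229 166  13  25 200] [634. -32.  25.]
red [197 175  11  24 251] [610.  61.  25.]
```

View pics/final.png

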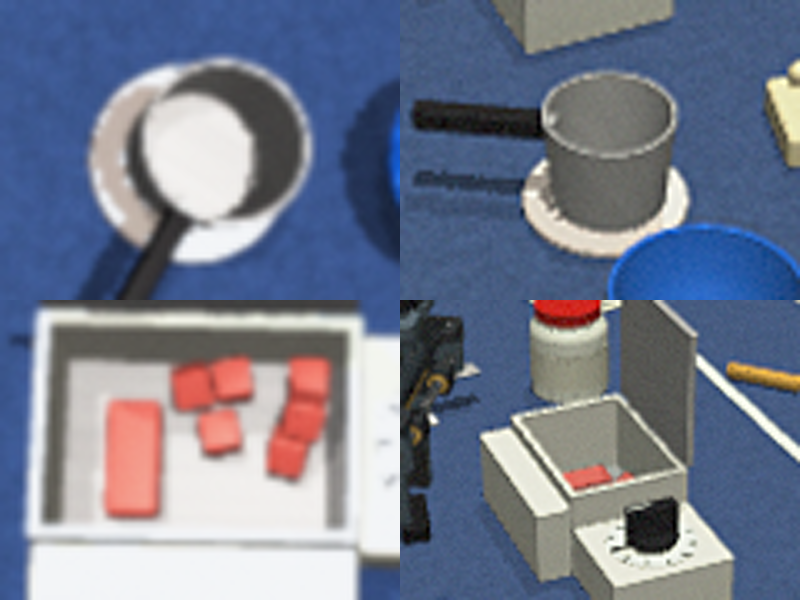

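```bash
python3 -m crank '[{"grip":0.01,"x":0,"y":0,"z":-0.02,"yaw":-0.1},{"grip":0.01,"x":0,"y":0,"z":-0.04,"yaw":-0.2},{"grip":0.01,"x":0,"y":0,"z":-0.06,"yaw":-0.3},{"grip":0.01,"x":0,"y":0,"z":-0.065,"yaw":-0.42},{"grip":0.01,"x":0,"y":0,"z":-0.065,"yaw":-0.54}]' 10 >/dev/null
python3 -m crank '[{"grip":0.0,"x":0,"y":0,"z":0,"yaw":-0.005},{"grip":0.0,"x":0,"y":0,"z":0,"yaw":-0.005},{"grip":0.0,"x":0,"y":0,"z":0,"yaw":-0.005},{"grip":0.0,"x":0,"y":0,"z":0,"yaw":-0.005},{"grip":0.0,"x":0,"y":0,"z":0,"yaw":-0.005}]' 10 >/dev/null
python3 - <<'E'
from h import *
to(728,25,300,178.4)
m=camera_model("top");v0,w0=map(int,proj(m,(530,-338,40)));print("rim",onz(m,v0-40+225/5,w0-30+138/5,76))
m=camera_model("side");U,V=map(int,proj(m,(530,-338,40)));print("rim side",onz(m,U-48+609*96/400-96,V-36+115*72/300,76))
E
```

```text
shift m: x -0.3727 y 0.2559 z 0.0029 yaw -0.0040 at [ 347.4 -218.9  302.9] [ 1.7998e+02 -3.0000e-02  1.7817e+02] F [ 0.3 -0.3 -0.9] w 0.8 gf 0.0 t 57.4
rim [ 533.6047837  -338.92416401   76.        ]
rim side [ 531.59740044 -343.82791542   76.        ]
```

```bash
python3 -m crank '[{"grip":0.0,"x":-0.024,"y":0.017,"z":0,"yaw":0},{"grip":0.0,"x":-0.048,"y":0.034,"z":0,"yaw":0},{"grip":0.0,"x":-0.072,"y":0.051,"z":0,"yaw":0},{"grip":0.0,"x":-0.098,"y":0.068,"z":0,"yaw":0},{"grip":0.0,"x":-0.124,"y":0.085,"z":0,"yaw":0}]' 10 >/dev/null
python3 -m crank '[{"grip":0.0,"x":-0.024,"y":0.017,"z":0,"yaw":0},{"grip":0.0,"x":-0.048,"y":0.034,"z":0,"yaw":0},{"grip":0.0,"x":-0.072,"y":0.051,"z":0,"yaw":0},{"grip":0.0,"x":-0.098,"y":0.068,"z":0,"yaw":0},{"grip":0.0,"x":-0.124,"y":0.085,"z":0,"yaw":0}]' 10 >/dev/null
python3 -m crank '[{"grip":0.0,"x":-0.024,"y":0.017,"z":0,"yaw":0},{"grip":0.0,"x":-0.048,"y":0.034,"z":0,"yaw":0},{"grip":0.0,"x":-0.072,"y":0.051,"z":0,"yaw":0},{"grip":0.0,"x":-0.1,"y":0.068,"z":0,"yaw":0},{"grip":0.0,"x":-0.125,"y":0.085,"z":0,"yaw":0}]' 10 >/dev/null
python3 -m crank '[{"grip":0.0,"x":0,"y":0,"z":0,"yaw":0},{"grip":0.0,"x":0,"y":0,"z":0,"yaw":0},{"grip":0.0,"x":0,"y":0,"z":0,"yaw":0},{"grip":0.0,"x":0,"y":0,"z":0,"yaw":0},{"grip":0.0,"x":0,"y":0,"z":0,"yaw":0}]' 10 >/dev/null
python3 - <<'E'
from h import *
to(728,25,214,178.4)
E
```

```text
shift m: x -0.0008 y 0.0013 z 0.0902 yaw -0.0040 at [727.2  23.7 304.2] [-1.7999e+02  4.0000e-02  1.7817e+02] F [ 0.2 -0.2  0.3] w 0.4 gf 0.0 t 59.0
```

```bash
python3 -m crank '[{"grip":0.0,"x":0,"y":0,"z":0.03,"yaw":0},{"grip":0.0,"x":0,"y":0,"z":0.06,"yaw":0},{"grip":0.0,"x":0,"y":0,"z":0.08,"yaw":0},{"grip":0.0,"x":0,"y":0,"z":0.09,"yaw":0},{"grip":0.0,"x":0,"y":0,"z":0.09,"yaw":0}]' 10
python3 -m crank '[{"grip":0.0,"x":0.012,"y":0,"z":0,"yaw":0},{"grip":0.0,"x":0.024,"y":0,"z":0,"yaw":0},{"grip":0.0,"x":0.036,"y":0,"z":0,"yaw":0},{"grip":0.0,"x":0.052,"y":0,"z":0.002,"yaw":0},{"grip":0.0,"x":0.071,"y":0,"z":0.004,"yaw":0}]' 10
python3 -m crank '[{"grip":0.0,"x":0.008,"y":0,"z":0.003,"yaw":0},{"grip":0.0,"x":0.016,"y":0,"z":0.006,"yaw":0},{"grip":0.0,"x":0.024,"y":0,"z":0.01,"yaw":0},{"grip":0.0,"x":0.03,"y":0,"z":0.014,"yaw":0},{"grip":0.0,"x":0.037,"y":0,"z":0.02,"yaw":0}]' 10
python3 -m crank '[{"grip":0.0,"x":0.005,"y":0,"z":0.005,"yaw":0},{"grip":0.0,"x":0.009,"y":0,"z":0.01,"yaw":0},{"grip":0.0,"x":0.013,"y":0,"z":0.015,"yaw":0},{"grip":0.0,"x":0.017,"y":0,"z":0.02,"yaw":0},{"grip":0.0,"x":0.021,"y":0,"z":0.026,"yaw":0}]' 10
python3 - <<'E'
from h import *
to(586,25,145,178.4)
E
```

```text
time_s: 59.45
ee_pos: [726.3, 23.9, 211.1]
ee_rot: [-180.0, -0.3, 178.2]
force: [0.1, -0.0, 0.4]
gripper_width: 0.8
gripper_force: 0.0
time_s: 59.87
ee_pos: [658.7, 26.3, 212.2]
ee_rot: [-180.0, 0.4, 178.2]
force: [2.0, -0.1, -1.4]
gripper_width: 0.5
gripper_force: 0.7
time_s: 60.28
ee_pos: [621.1, 27.6, 191.8]
ee_rot: [180.0, 0.3, 178.2]
force: [0.8, 0.2, 1.3]
gripper_width: 0.6
gripper_force: 0.5
time_s: 60.7
ee_pos: [598.9, 28.4, 163.0]
ee_rot: [-180.0, 0.0, 178.2]
force: [-0.5, 0.1, 1.3]
gripper_width: 0.4
gripper_force: 0.4
shift m: x 0.0128 y -0.0038 z 0.0180 yaw -0.0030 at [598.9  28.4 163. ] [-1.8000e+02  3.0000e-02  1.7823e+02] F [-0.5  0.1  1.3] w 0.4 gf 0.4 t 60.7
```

```bash
python3 -m crank '[{"grip":0.0,"x":0.005,"y":0,"z":0.006,"yaw":0},{"grip":0.0,"x":0.009,"y":0,"z":0.012,"yaw":0},{"grip":0.0,"x":0.013,"y":0,"z":0.018,"yaw":0},{"grip":0.0,"x":0.016,"y":0,"z":0.025,"yaw":0},{"grip":0.0,"x":0.018,"y":0,"z":0.032,"yaw":0}]' 10
python3 -m crank '[{"grip":0.0,"x":0.001,"y":0,"z":0.004,"yaw":0},{"grip":0.0,"x":0.002,"y":0,"z":0.008,"yaw":0},{"grip":0.0,"x":0.002,"y":0,"z":0.012,"yaw":0},{"grip":0.0,"x":0.002,"y":0,"z":0.015,"yaw":0},{"grip":0.0,"x":0.002,"y":0,"z":0.018,"yaw":0}]' 10
python3 -m crank '[{"grip":0.0,"x":0,"y":0,"z":0.001,"yaw":0},{"grip":0.0,"x":0,"y":0,"z":0.002,"yaw":0},{"grip":0.0,"x":0,"y":0,"z":0.002,"yaw":0},{"grip":0.0,"x":0,"y":0,"z":0.002,"yaw":0},{"grip":0.0,"x":0,"y":0,"z":0.002,"yaw":0}]' 10
```

```text
time_s: 61.12
ee_pos: [580.6, 29.1, 130.5]
ee_rot: [-180.0, -0.0, 178.2]
force: [0.6, 0.2, 0.1]
gripper_width: 0.9
gripper_force: 0.3
time_s: 61.53
ee_pos: [579.0, 29.1, 112.9]
ee_rot: [-180.0, -0.0, 178.2]
force: [-0.6, 0.3, 0.3]
gripper_width: 0.7
gripper_force: 0.3
time_s: 61.95
ee_pos: [579.1, 29.1, 112.7]
ee_rot: [-180.0, 0.0, 178.2]
force: [-3.6, 0.4, 8.6]
gripper_width: 0.4
gripper_force: 4.4
```

```bash
python3 -m crank '[{"grip":0.0,"x":0,"y":0,"z":-0.02,"yaw":0},{"grip":0.0,"x":0,"y":0,"z":-0.06,"yaw":0},{"grip":0.0,"x":0,"y":0,"z":-0.1,"yaw":0},{"grip":0.0,"x":0,"y":0,"z":-0.14,"yaw":0},{"grip":0.0,"x":0,"y":0,"z":-0.18,"yaw":0}]' 10 >/dev/null
python3 -m crank '[{"grip":0.0,"x":0.04,"y":0,"z":0,"yaw":0},{"grip":0.0,"x":0.08,"y":0,"z":0,"yaw":0},{"grip":0.0,"x":0.12,"y":0,"z":0,"yaw":0},{"grip":0.0,"x":0.16,"y":0,"z":0,"yaw":0},{"grip":0.0,"x":0.2,"y":0,"z":0,"yaw":0}]' 10 >/dev/null
python3 -m crank '[{"grip":0.0,"x":0.02,"y":-0.03,"z":0,"yaw":0},{"grip":0.0,"x":0.04,"y":-0.06,"z":0,"yaw":0},{"grip":0.0,"x":0.04,"y":-0.1,"z":0,"yaw":0},{"grip":0.0,"x":0.04,"y":-0.13,"z":0,"yaw":0},{"grip":0.0,"x":0.04,"y":-0.13,"z":0,"yaw":0}]' 10
python3 - <<'E'
from h import *
for cam,ref in(("top","pics/top0.png"),("side","pics/side0.png")):
    a=snap(cam,f"pics/end_{cam}.png")[:,:,::-1].astype(int);b=cv2.imread(ref).astype(int);m=camera_model(cam)
    d=np.abs(cv2.GaussianBlur(a.astype(np.float32),(3,3),0)-cv2.GaussianBlur(b.astype(np.float32),(3,3),0)).max(2)
    for n,X,r in [("lid",(605,20,98),25),("lip",(531,20,92),8),("dial",(609,-117,96),10),("spatula",(490,310,45),16),("blade",(560,312,41),8),("jar",(699,292,60),14),("cast",(694,-330,30),12),("bowl",(521,-492,30),14),("cup",(532,-341,40),16)]:
        u,v=map(int,proj(m,X));p=d[v-r:v+r,u-r:u+r];print(cam,n,(u,v),"changed %.2f"%((p>45).mean()))
# dial pointer
m=camera_model("top");g=cv2.imread("pics/end_top.png");g2=cv2.imread("pics/t2.png");u,v=map(int,proj(m,(609,-117,96)));print("dial vs after turning",(np.abs(g[v-10:v+10,u-10:u+10].astype(int)-g2[v-10:v+10,u-10:u+10]).max(2)>45).mean())
E
```

```text
time_s: 63.2
ee_pos: [334.8, -97.5, 291.6]
ee_rot: [-179.8, 0.1, 177.9]
force: [1.0, 0.5, -0.3]
gripper_width: 0.6
gripper_force: 0.0
top lid (215, 182) changed 0.00
top lip (214, 211) changed 0.00
top dial (268, 180) changed 0.22
top spatula (105, 229) changed 0.02
top blade (107, 203) changed 0.00
top jar (115, 151) changed 0.00
top cast (341, 156) changed 0.00
top bowl (404, 217) changed 0.00
top cup (349, 213) changed 0.61
side lid (264, 169) changed 0.02
side lip (243, 176) changed 0.00
side dial (282, 190) changed 0.22
side spatula (205, 153) changed 0.53
side blade (223, 150) changed 0.00
side jar (258, 141) changed 0.00
side cast (341, 238) changed 0.00
side bowl (314, 292) changed 0.00
side cup (291, 253) changed 0.24
dial vs after turning 0.0
```

Run:
```python
from h import *
for c,f in(("top","pics/t9.png"),("side","pics/s9.png")):
    a=cv2.imread(f"pics/end_{c}.png").astype(int);b=cv2.imread(f).astype(int);u,v=map(int,proj(camera_model(c),(532,-341,40)))
    print(c,(np.abs(a-b)[v-16:v+16,u-16:u+16].max(2)>45).mean(), a[v-16:v+16,u-16:u+16].mean((0,1)).round(),b[v-16:v+16,u-16:u+16].mean((0,1)).round())
print(job_done())
```

```text
top 0.0 [160. 161. 163.] [160. 161. 163.]
side 0.0 [104. 108. 109.] [109. 113. 113.]
the job is handed in; nothing more can be done
None
```

The job is handed in: as far as the cameras and forces show, every step was done in order, but no verdict came back. The dial is on zero, and one bar and all six chunks are in the well. The lid is shut, the spatula is on its rest and the empty cup is upright on its tile. The jar, cast and bowl look unmoved.

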